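# Clear the tray and spread a pellet sample for the camera

### The job

Clear the four slats off the white tray and stack them crosswise on the cork pad, two side by side a few fingers apart and two lying flat across them, likewise apart. Then shake all the clay pellets out of the hand shaker over the tray so that every pellet lies in a cell and none of the four cells is empty, and set the shaker back upright on its rubber mat. Swivel and tilt the camera head by its handle to look at the middle of the four cells; leave the bottle and the jar alone.

Things in the scene. Friction and masses are not known exactly. Their poses are not given: they have to be found in the camera images.
- tray: White plastic inspection tray fixed to the bench, 172 x 172 mm, with 2 x 2 open cells; origin on its underside, under the point where its dividing walls cross, the middle of the four cells. Walls 4 mm thick, tops 15 mm above the bench, floor top at 6 mm. At the start the four slats lie on its walls, along its y, 48 mm apart
- cell0 (a point): centre of the floor of the tray's cell at its -x, -y side; the cell is 80 x 80 mm inside
- cell1 (a point): centre of the floor of the tray's cell at its -x, +y side; the cell is 80 x 80 mm inside
- cell2 (a point): centre of the floor of the tray's cell at its +x, -y side; the cell is 80 x 80 mm inside
- cell3 (a point): centre of the floor of the tray's cell at its +x, +y side; the cell is 80 x 80 mm inside
- mat: Thin grey rubber mat, 170 x 120 x 4 mm, fixed to the bench, on which the shaker stands; origin under its centre
- pad: Cork pad, 200 x 200 x 3 mm, fixed to the bench, on which to stack the slats; origin under its centre
- slat0: Wooden slat, 180 x 20 x 16 mm (x, y, z), 50 g; origin at the middle of its underside. At the start it lies across the tray with its underside 15 mm above the bench; its middle is right over a dividing wall of the tray
- slat1: Wooden slat, 180 x 20 x 16 mm (x, y, z), 50 g; origin at the middle of its underside. At the start it lies across the tray with its underside 15 mm above the bench; its middle is right over a dividing wall of the tray
- slat2: Wooden slat, 180 x 20 x 16 mm (x, y, z), 50 g; origin at the middle of its underside. At the start it lies across the tray with its underside 15 mm above the bench; its middle is right over a dividing wall of the tray
- slat3: Wooden slat, 180 x 20 x 16 mm (x, y, z), 50 g; origin at the middle of its underside. At the start it lies across the tray with its underside 15 mm above the bench; its middle is right over a dividing wall of the tray
- shaker: Flat closed box with clear sides and top, 0.25 kg, holding all pellets at first. 144 mm long (x, -75 to +69), 82 wide, 39 high; origin on its underside, z up. Only opening: the mouth at the -x end, 40 x 32 mm, middle of its lower lip at (-75, 0, 4) mm, sill 2 mm. On top the handle, a grey fin over the origin, 64 mm along x, 14 thick, z = 39 to 85 mm: hold it at about z = 66
- pellet0: Fired-clay pellet, brown, round-ended cylinder 20 mm thick, 30 mm long along its y; origin at its centre; 14 g. 5 to 7 of the 7 are present. Inside the level shaker they stay put; tipped mouth down they roll or slide out, few at a time, from 0.2 to 0.9 rad (friction varies), jams being freed by shaking. Dropped, it rolls a little way
- pellet1: Fired-clay pellet, brown, round-ended cylinder 20 mm thick, 30 mm long along its y; origin at its centre; 14 g. 5 to 7 of the 7 are present. Inside the level shaker they stay put; tipped mouth down they roll or slide out, few at a time, from 0.2 to 0.9 rad (friction varies), jams being freed by shaking. Dropped, it rolls a little way
- pellet2: Fired-clay pellet, brown, round-ended cylinder 20 mm thick, 30 mm long along its y; origin at its centre; 14 g. 5 to 7 of the 7 are present. Inside the level shaker they stay put; tipped mouth down they roll or slide out, few at a time, from 0.2 to 0.9 rad (friction varies), jams being freed by shaking. Dropped, it rolls a little way
- pellet3: Fired-clay pellet, brown, round-ended cylinder 20 mm thick, 30 mm long along its y; origin at its centre; 14 g. 5 to 7 of the 7 are present. Inside the level shaker they stay put; tipped mouth down they roll or slide out, few at a time, from 0.2 to 0.9 rad (friction varies), jams being freed by shaking. Dropped, it rolls a little way
- pellet4: Fired-clay pellet, brown, round-ended cylinder 20 mm thick, 30 mm long along its y; origin at its centre; 14 g. 5 to 7 of the 7 are present. Inside the level shaker they stay put; tipped mouth down they roll or slide out, few at a time, from 0.2 to 0.9 rad (friction varies), jams being freed by shaking. Dropped, it rolls a little way
- pellet5: Fired-clay pellet, brown, round-ended cylinder 20 mm thick, 30 mm long along its y; origin at its centre; 14 g. 5 to 7 of the 7 are present. Inside the level shaker they stay put; tipped mouth down they roll or slide out, few at a time, from 0.2 to 0.9 rad (friction varies), jams being freed by shaking. Dropped, it rolls a little way
- pellet6: Fired-clay pellet, brown, round-ended cylinder 20 mm thick, 30 mm long along its y; origin at its centre; 14 g. 5 to 7 of the 7 are present. Inside the level shaker they stay put; tipped mouth down they roll or slide out, few at a time, from 0.2 to 0.9 rad (friction varies), jams being freed by shaking. Dropped, it rolls a little way
- camera (a point): Centre of the camera head (a tube 52 mm across, 116 long), 190 mm up on a fixed post, where its swivel (vertical) and tilt (y) axes cross. It looks along this frame's +x, the end with the thick black ring. Handle: a round bar 12 mm thick, 68 long, along y at (0, 0, 70) mm, 38 clear above the tube, held at both ends. Pinched across from above it turns between the fingers as the head tilts
- swivel (a joint): swivel of the camera head about the vertical post, rad, -1.6 to 1.6, positive anticlockwise from above. Friction (0.15 N m) holds it where it is left
- head (a joint): tilt of the camera head, rad, -0.35 to 1.1; 0 is level, positive looks down (the handle moves forward, in the looking direction). Friction (0.22 N m) holds it where it is left.
- bottle_a: bystander: glass bottle with a blue cap, 76 mm in diameter, 160 mm high; leave alone
- jar: bystander: small glass jar, 60 mm in diameter, 90 mm high; leave alone

How it is judged:
By the outcome, as a careful person would: the job done as asked, in the order asked, and still so for the second after the job is handed in, with the robot touching nothing.
Of pellet0, pellet1, pellet2, pellet3, pellet4, pellet5, pellet6 only 5 to 7 are there at a start; the rules pass over those that are not, and their reading is None.
At some moment in a run one of shaker, pellet0, pellet1, pellet2, pellet3, pellet4, pellet5, pellet6 may be knocked a few centimetres aside while the robot is not near it.
It also fails if it takes over 210 s, if anything falls off the work surface, if the arm or the gripper's body presses on something with over 40 N, if the wrist force passes 120 N, or if a joint passes its speed limit or range.

### The arm

A 6-joint arm with a two-finger parallel gripper is mounted at the origin on the work surface. World frame = base frame: x ahead of the robot, y to its left, z up, the work surface at z = 0. Lengths are in mm, angles in rad, forces in N, time in s.
With the tool pointing down it reaches from about 350 to 850 mm from the base axis. Payload 8.1 kg.
Tool frame: the origin (TCP) lies between the finger pads; the fingertips stand 17 mm ahead of it and the grasp point (between the pads) lies 2 mm behind it; z points along the fingers, y is the line along which they close (so a half turn about z gives the same grasp; the last joint's range is limited). The gripper opens to 85 mm and grips with 20 to 120 N. Pads are 22 mm wide; open, the fingers measure 114 mm over their backs; the gripper's body (76 mm by 85 mm) begins 54 mm behind the grasp point. The pads swing forward as they close: fully open they stand 13 mm farther back than shut.
Start: joints at [-1.414, 0.13, 1.488, -0, 1.523, -0.085], TCP at [143.691, -582.545, 248.292] pointing down, gripper open.
Joint ranges: [-2.96, 2.96], [-0.89, 2.26], [0.02, 2.5], [-1.34, 4.48], [0, 2.73], [-2.66, 2.66]. Speed limits (rad/s): [2.39, 2.39, 2.79, 3.14, 3.14, 3.14].

### API

Orientations are given as a unit quaternion [w, x, y, z].
In Python, from bench import readout, viewer, job gives the robot as it stands.
- The arm moves only by the tool move_arm, never from a script. Its argument "increments" is a list of rows, each a list of 2 entries, a list of its own where there are three numbers: the shift along the tool's x, y, z in cm, then the turn, a rotation vector about the tool's x, y, z in degrees. In form: [[[x, y, z], [wx, wy, wz]], ...]. A call has 1 to 8 rows; each row shifts and turns the commanded pose from where the row before left it, along the tool's axes as they then stand; what a row does not reach is not made up. A row lasts 1/10 s, in which the tool goes at most 50 mm and 8.59 degrees, less where a joint would pass 70% of its speed; a pose out of reach is approached as far as the arm can. A call with a gripper value outside its range is refused whole. "jaw" is the opening, from 0 (shut) to 1 (fully open), set as the call begins (left out, the last holds). The fingers move at their own pace and stop on an object; "force" is the grip in N (left out, the last holds). Time passes only in rows, so rows that do not move let the fingers close. It gives the time, the measured TCP pose, the force, the opening and the grip force at its end, in the units of the state.
- readout.sense(): the state, without advancing time (a new reading comes with each control period).
- viewer.grab_frame(name): name is "side" or "top" or "wrist"; returns the picture (400x640x3 uint8, blue, green, red); there is no depth.
- viewer.get_calibration(name): a dict with "K" (3x3 intrinsics, pixels), "rvec" (rotation vector, rad) and "tvec" (3), from world to camera coordinates, as OpenCV has them; the wrist camera has in their place "T_tool_cam" (4x4, takes a point from camera to tool coordinates, whose origin is the TCP and whose axes are the flange's). Camera axes: x right, y down, z forward; pixel columns grow to the right and rows downward; lengths in mm; the calibration is good to about 2 mm. A picture is of the moment at which its call begins: read the wrist's pose just before it. get_calibration takes no time and is no camera call.
- job.finish_job(): hands the job in; it is judged then, once.
The state is a dict: "time": time; "joint_pos": joint angles; "dq": joint speeds; "tau": joint torques, N m; "ee_pos": TCP position; "ee_rot": TCP orientation; "ft_force": force on the tool from outside, world axes, zero at the start; "moment": the same for the moment, N m; "opening": finger opening in mm; "gripper_force": force on a finger pad.
Only numpy, scipy, OpenCV 4.12 (cv2) and the standard library are available. Lean on these libraries where they do the work, as an engineer would, in place of code of your own. Each camera call takes 0.05 s, during which the arm holds its last target. There are 200 camera calls.

## Working session

There is one attempt and no reset: what is moved stays moved. The work goes in short steps, Python scripts to look and compute and a tool call to move; the robot and the scene stay as the last step left them, time stands still between calls to the robot, and variables do not carry over. Pictures are saved under pics/ and viewed, at most 14 in all, crops included, and the job is handed in when it is done.

Besides the shell and the picture viewer there is one more tool, called after ">>>" as name([rows], argument=value, ...), one row to a line, values as JSON. move_arm: Moves the arm, as the interface text tells. Its arguments: {"type":"object","properties":{"increments":{"type":"array","items":{"type":"array"}},"jaw":{"type":"number"},"force":{"type":"number"}},"required":["increments"]}

```bash
ls; mkdir -p pics
python3 - <<'E'
from bench import readout, viewer, job
import cv2
print(readout.sense())
for n in ["top","side"]:
    cv2.imwrite(f"pics/{n}0.png",viewer.grab_frame(n))
for n in ["top","side","wrist"]:
    print(n,viewer.get_calibration(n))
E
```

```text
pics
{'time': 0.0, 'joint_pos': array([-1.41440108e+00,  1.31166290e-01,  1.48931517e+00,  1.78440104e-05,
        1.52297883e+00, -8.54006591e-02]), 'dq': array([-6.84587627e-04, -9.51721801e-05, -2.68159725e-04, -1.66969406e-03,
       -9.33246439e-05,  2.53184584e-05]), 'tau': array([-8.39700124e-05, -5.69392526e+01, -5.00552130e+01, -3.86745405e-04,
        1.49519480e-02,  1.31444432e-05]), 'ee_pos': array([ 143.61311266, -582.01740691,  247.22162479]), 'ee_rot': array([-9.33544824e-04,  9.92700359e-01,  1.20603170e-01, -2.42352185e-05]), 'ft_force': array([-0.43207381,  0.27308922, -0.079206  ]), 'moment': array([ 0.02894407, -0.01396893, -0.01565994]), 'gripper_force': 0.0, 'opening': 85.67475013023424}
top {'K': array([[370.15209631,   0.        , 312.28431174],
       [  0.        , 370.15209631, 201.9454754 ],
       [  0.        ,   0.        ,   1.        ]]), 'rvec': array([ 2.10484605, -2.16341214,  0.15978998]), 'tvec': array([-35.23066021, 547.27322006, 898.44521341])}
side {'K': array([[402.07583651,   0.        , 311.15210502],
       [  0.        , 402.07583651, 204.58671462],
       [  0.        ,   0.        ,   1.        ]]), 'rvec': array([ 2.26795484, -0.27731536,  0.11313247]), 'tvec': array([-547.29574285,  153.78553594,  986.28158959])}
wrist {'K': array([[283.58787011,   0.        , 321.04655013],
       [  0.        , 283.58787011, 198.04265727],
       [  0.        ,   0.        ,   1.        ]]), 'T_tool_cam': array([[ 5.04892477e-04, -9.47112254e-01, -3.20902046e-01,
         8.22490382e+01],
       [ 9.99999815e-01,  5.87122174e-04, -1.59482379e-04,
         1.25898568e-01],
       [ 3.39456422e-04, -3.20901906e-01,  9.47112375e-01,
        -1.25150751e+02],
       [ 0.00000000e+00,  0.00000000e+00,  0.00000000e+00,
         1.00000000e+00]])}
```

View pics/top0.png

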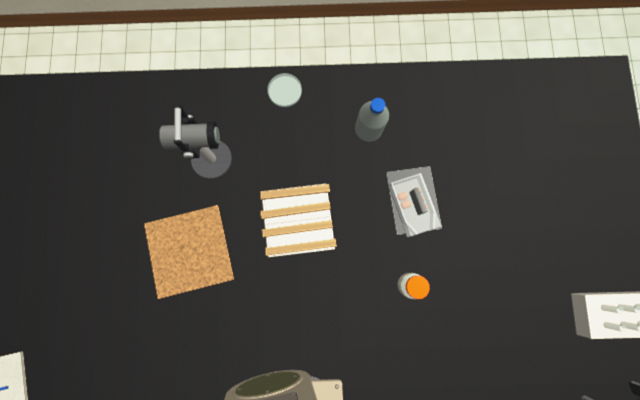

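View pics/side0.png

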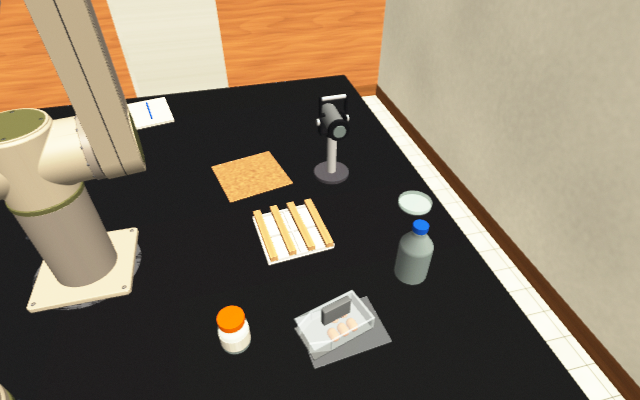

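```bash
cat > h.py <<'E'
import numpy as np, cv2
from bench import readout, viewer, job
from scipy.spatial.transform import Rotation as R
def cam(n):
    c=viewer.get_calibration(n)
    if n!="wrist":
        return c["K"],cv2.Rodrigues(c["rvec"])[0],np.array(c["tvec"])
    s=readout.sense(); return c["K"],*wr(s,c)
def wr(s,c):
    Rt=R.from_quat(np.roll(s["ee_rot"],-1)).as_matrix(); T=c["T_tool_cam"]
    Rc=Rt@T[:3,:3]; p=s["ee_pos"]+Rt@T[:3,3]
    return Rc.T,-Rc.T@p
def w(n,uv,z,C=None):
    K,r,t=C or cam(n); uv=np.atleast_2d(uv).astype(float); z=np.broadcast_to(z,len(uv))
    d=(r.T@np.linalg.inv(K)@np.c_[uv,np.ones(len(uv))].T).T; o=-r.T@t
    return np.array([o+d[i]*(z[i]-o[2])/d[i,2] for i in range(len(uv))])
def px(n,P,C=None):
    K,r,t=C or cam(n); q=(K@(r@np.atleast_2d(P).astype(float).T+t[:,None])).T
    return q[:,:2]/q[:,2:]
def tri(n1,uv1,n2,uv2):
    Ps=[K@np.c_[r,t] for K,r,t in (cam(n1),cam(n2))]
    X=cv2.triangulatePoints(*Ps,np.float64(uv1).reshape(2,1),np.float64(uv2).reshape(2,1)).ravel()
    return X[:3]/X[3]
def crop(n,u0,v0,u1,v1,k,f,img=None):
    im=viewer.grab_frame(n) if img is None else img
    cv2.imwrite(f,cv2.resize(im[v0:v1,u0:u1],None,fx=k,fy=k,interpolation=cv2.INTER_CUBIC))
E
python3 - <<'E'
from h import *
im=cv2.imread("pics/top0.png")
crop("top",135,90,345,305,2.79,"pics/c1.png",im)
im2=cv2.imread("pics/side0.png")
a=cv2.resize(im[150:250,375:455],None,fx=5,fy=5,interpolation=2)
b=cv2.resize(im2[280:380,285:400],None,fx=5,fy=5,interpolation=2)[:, :400]
b=cv2.resize(im2[280:380,290:395],(399,500),interpolation=2)*0+b[:500,:399] if 0 else cv2.resize(im2[280:380,290:390],(400,400),interpolation=2)
b=np.vstack([b,np.zeros((100,400,3),np.uint8)])
cv2.imwrite("pics/c2.png",np.hstack([a,b]))
E
```

```text
(no output)
```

View pics/c1.png

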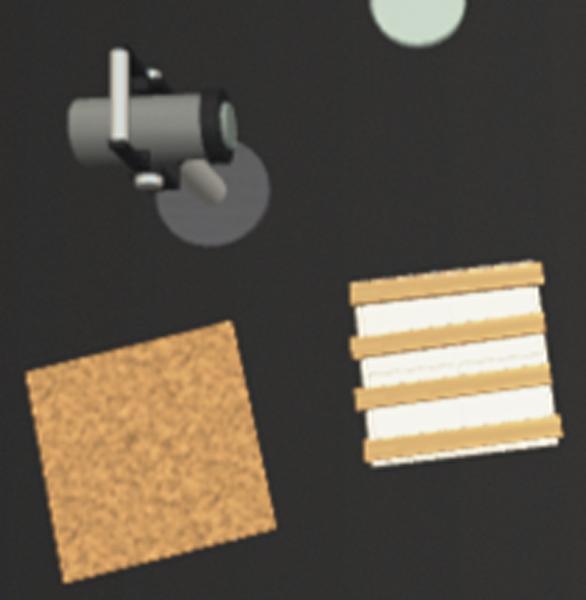

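View pics/c2.png

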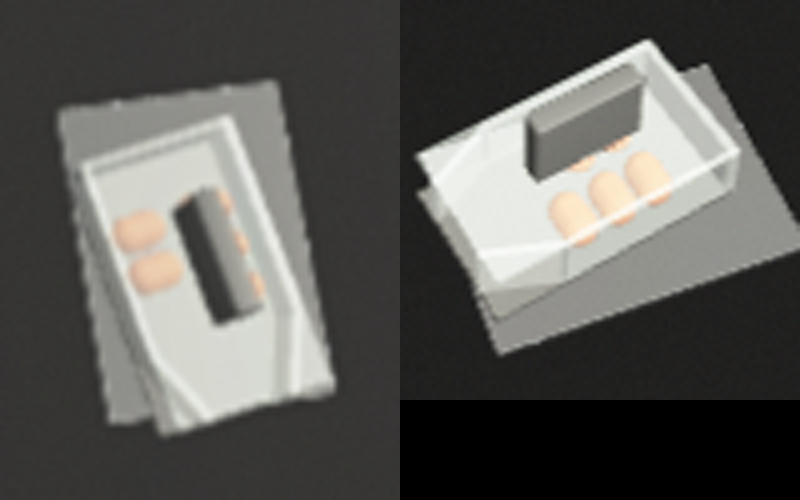

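Run:
```python
from h import *
np.set_printoptions(precision=1,suppress=True)
def c1(l): return np.array(l,float)/2.79+[135,90]
for n in("top","side"):
    K,r,t=cam(n); print(n,-r.T@t)
P=w("top",c1([(25,372),(232,321),(276,529),(64,583)]),3);print("pad",P,P.mean(0))
print("pad edges",np.linalg.norm(np.diff(P,axis=0),axis=1),[np.degrees(np.arctan2(*(d[1::-1]))) for d in np.diff(np.r_[P,P[:1]],axis=0)])
for l,r_ in [((351,294),(543,273)),((351,347),(545,324)),((356,399),(551,375)),((365,450),(562,427))]:
    S=w("top",c1([l,r_]),31);d=S[0]-S[1];print("slat",S.mean(0),np.linalg.norm(d),np.degrees(np.arctan2(d[1],d[0])))
print("handle",tri("top",c1([(119,95)])[0],"side",(334,98)))
e=[tri("top",c1([a])[0],"side",b) for a,b in[((119,52),(346,96)),((119,138),(321,100))]];print(e)
print("post base",w("top",c1([(212,193)]),10),w("side",(332,172),10))
S=w("top",np.array([(200,191),(250,308)])/5+[375,150],89);print("fin top",S,S.mean(0))
M=w("top",np.array([(60,110),(278,83),(333,388),(108,425)])/5+[375,150],4);print("mat",M,M.mean(0))
B=w("top",np.array([(83,165),(232,118),(335,388),(165,433)])/5+[375,150],43);print("box",B,B.mean(0))
print("fin top side",tri("top",np.array((225,250))/5+[375,150],"side",np.array((588,95))/4-[100,0]+[290,280]))
print("bottle",w("top",(378,105),160),"jar",w("top",(285,90),90),"white",w("top",(418,287),90))
```

```text
top [397.  -57.1 973.2]
side [ 386.4 -759.4  754.9]
pad [[507.9 396.5   3. ]
 [551.3 200.5   3. ]
 [355.9 157.1   3. ]
 [312.4 351.7   3. ]] [431.9 276.4   3. ]
pad edges [200.8 200.2 199.4] [np.float64(-77.5275341930519), np.float64(-167.48274450610765), np.float64(102.60385391434309), np.float64(12.91398675783654)]
slat [576.4  -6.7  31. ] 179.32422975253922 94.70686435416923
slat [527.7  -6.7  31. ] 179.90470529657634 95.21477207285898
slat [480.1 -10.8  31. ] 179.48390273234205 95.44997027579925
slat [433.1 -18.9  31. ] 179.76276669311912 95.07212035801463
handle [681.5 217.4 258.6]
[array([715. , 217.9, 259.8]), array([646.6, 216.6, 258.1])]
post base [[675.8 219.7  10. ]] [[683.4 217.4  10. ]]
fin top [[ 565.5 -300.5   89. ]
 [ 507.6 -320.4   89. ]] [ 536.5 -310.5   89. ]
mat [[ 628.  -252.3    4. ]
 [ 639.4 -369.8    4. ]
 [ 475.  -385.8    4. ]
 [ 458.9 -267.4    4. ]] [ 550.3 -318.8    4. ]
box [[ 589.5 -254.5   43. ]
 [ 611.9 -332.3   43. ]
 [ 471.8 -373.6   43. ]
 [ 451.7 -287.1   43. ]] [ 531.2 -311.9   43. ]
fin top side [ 538.8 -310.9   89. ]
bottle [[ 750.5 -209.4  160. ]] jar [[828.6  11.1  90. ]] white [[ 331.6 -290.8   90. ]]
```

```bash
cat >> h.py <<'E'
def az(s):
    x=R.from_quat(np.roll(s["ee_rot"],-1)).as_matrix()[:,0]; return np.degrees(np.arctan2(x[1],x[0]))
def plan(*T,start=None):
    "T: (x,y,z,az) tool-down targets; per target: turn wz in deg, then shift in tool cm after the turn"
    s=readout.sense(); p,a=s["ee_pos"],az(s)
    for x,y,z,b in T:
        d=np.array([x,y,z])-p; t=np.radians(b)
        X=np.array([np.cos(t),np.sin(t),0]); Y=np.array([np.sin(t),-np.cos(t),0])
        print("turn %.1f  shift cm %.2f %.2f %.2f"%((a-b+180)%360-180,X@d/10,Y@d/10,-d[2]/10))
        p,a=np.array([x,y,z]),b
E
python3 - <<'E'
from h import *
t=np.radians(12.5);u=np.array([np.cos(t),np.sin(t)]);v=np.array([-u[1],u[0]]);c=np.array([431.9,276.4])
for n,p in dict(b1=c+40*u,b2=c-40*u,t1=c+40*v,t2=c-40*v).items(): print(n,p)
plan((576.4,-6.7,150,95),(576.4,-6.7,34,95),(576.4,-6.7,150,95),(*(c+40*u),100,102.5))
E
```

```text
b1 [470.95184028 285.05758456]
b2 [392.84815972 267.74241544]
t1 [423.24241544 315.45184028]
t2 [440.55758456 237.34815972]
turn -81.1  shift cm 53.55 48.13 9.73
turn 0.0  shift cm 0.00 0.00 11.60
turn 0.0  shift cm 0.00 0.00 -11.60
turn -7.5  shift cm 30.77 -3.98 5.00
```

>>> move_arm([
  [[0,0,0],[0,0,-8.1]],
  [[0,0,0],[0,0,-8.1]],
  [[0,0,0],[0,0,-8.1]],
  [[0,0,0],[0,0,-8.1]],
  [[0,0,0],[0,0,-8.1]],
], jaw=0.4, force=40)

```text
time: 0.6
ee_pos: [143.6, -582.2, 247.6]
ee_rot: [-0.001, 0.888, 0.459, 0.0]
ft_force: [-0.4, -0.2, 0.6]
opening: 33.8
gripper_force: 0.0
```

>>> move_arm([
  [[0,0,0],[0,0,-8.1]],
  [[0,0,0],[0,0,-8.1]],
  [[0,0,0],[0,0,-8.1]],
  [[0,0,0],[0,0,-8.1]],
  [[0,0,0],[0,0,-8.1]],
])

```text
time: 1.1
ee_pos: [143.6, -582.2, 247.7]
ee_rot: [-0.0, 0.674, 0.738, 0.0]
ft_force: [0.3, -0.1, -0.7]
opening: 34.0
gripper_force: 0.0
```

>>> move_arm([
  [[3.35,3.0,0],[0,0,0]],
  [[3.35,3.0,0],[0,0,0]],
  [[3.35,3.0,0],[0,0,0]],
  [[3.35,3.0,0],[0,0,0]],
  [[3.35,3.0,0],[0,0,0]],
  [[3.35,3.0,0],[0,0,0]],
  [[3.35,3.0,0],[0,0,0]],
  [[3.35,3.0,0],[0,0,0]],
])

```text
time: 1.9
ee_pos: [360.7, -293.4, 248.0]
ee_rot: [-0.0, 0.677, 0.736, 0.0]
ft_force: [0.8, -1.0, 0.6]
opening: 34.3
gripper_force: 0.0
```

>>> move_arm([
  [[3.35,3.0,1],[0,0,0]],
  [[3.35,3.0,1],[0,0,0]],
  [[3.35,3.0,1],[0,0,0]],
  [[3.35,3.0,1],[0,0,0]],
  [[3.35,3.0,1],[0,0,0]],
  [[3.35,3.0,1],[0,0,0]],
  [[3.35,3.0,1],[0,0,0]],
  [[0,0,0],[0,0,0]],
])

```text
time: 2.7
ee_pos: [550.3, -39.1, 175.7]
ee_rot: [-0.002, 0.675, 0.738, -0.0]
ft_force: [-1.5, -0.5, -0.2]
opening: 34.2
gripper_force: 0.0
```

Run:
```python
from h import *
plan((576.4,-6.7,80,95),(576.4,-6.7,34,95))
s=readout.sense();print(s["ee_pos"],s["opening"],s["time"],s["ee_rot"])
cv2.imwrite("pics/w1.png",viewer.grab_frame("wrist"))
```

```text
turn 0.1  shift cm 3.00 2.88 9.57
turn 0.0  shift cm 0.00 0.00 4.60
[550.28366501 -39.14731122 175.68837531] 34.23212594716699 2.7 [-1.85340756e-03  6.74873171e-01  7.37931391e-01 -1.74245043e-04]
```

View pics/w1.png

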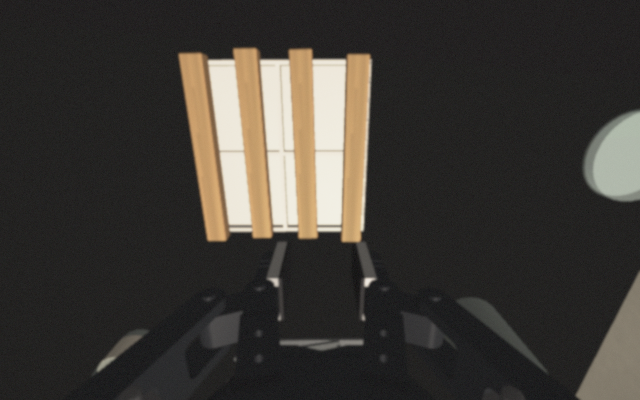

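Run:
```python
from h import *
print("cross",w("wrist",[(283,151)],15))
print("slats",w("wrist",[((347+369)/2,55),(351,241),((290+312)/2,51),(308,237)],31))
```

```text
cross [[507.1123199   -9.12746331  15.        ]]
slats [[569.55776408  81.97495342  31.        ]
 [585.37916396 -95.24225698  31.        ]
 [520.48428555  80.72031952  31.        ]
 [539.60891859 -94.71830101  31.        ]]
```

>>> move_arm([
  [[1.5,1.45,2],[0,0,0]],
  [[1.5,1.43,2],[0,0,0]],
  [[0,0,3],[0,0,0]],
  [[0,0,2.6],[0,0,0]],
  [[0,0,0],[0,0,0]],
  [[0,0,0],[0,0,0]],
])

```text
time: 3.35
ee_pos: [575.1, -12.3, 82.5]
ee_rot: [-0.0, 0.677, 0.736, -0.0]
ft_force: [0.0, -0.8, 0.2]
opening: 34.2
gripper_force: 0.0
```

Run:
```python
from h import *
plan((577,-6.7,34,95))
```

```text
turn -0.2  shift cm 0.54 0.24 4.85
```

>>> move_arm([
  [[0.54,0.24,1.0],[0,0,0]],
  [[0,0,1.5],[0,0,0]],
  [[0,0,1.4],[0,0,0]],
  [[0,0,0.9],[0,0,0]],
  [[0,0,0],[0,0,0]],
  [[0,0,0],[0,0,0]],
])

```text
time: 3.95
ee_pos: [577.4, -5.8, 33.9]
ee_rot: [-0.0, 0.677, 0.736, -0.0]
ft_force: [-0.3, 0.2, 0.9]
opening: 34.1
gripper_force: 0.0
```

>>> move_arm([
  [[0,0,0],[0,0,0]],
  [[0,0,0],[0,0,0]],
  [[0,0,0],[0,0,0]],
  [[0,0,0],[0,0,0]],
  [[0,0,0],[0,0,0]],
], jaw=0.1)

```text
time: 4.45
ee_pos: [578.2, -5.9, 34.9]
ee_rot: [0.0, 0.677, 0.736, 0.0]
ft_force: [-0.5, -0.0, 4.0]
opening: 19.1
gripper_force: 40.7
```

>>> move_arm([
  [[0,0,-2.5],[0,0,0]],
  [[0,0,-3],[0,0,0]],
  [[0,0,-3],[0,0,0]],
  [[0,0,0],[0,0,-3.75]],
  [[0,0,0],[0,0,-3.75]],
  [[0,0,0],[0,0,0]],
])

```text
time: 5.05
ee_pos: [577.5, -5.8, 119.3]
ee_rot: [-0.0, 0.627, 0.779, -0.0]
ft_force: [0.4, -0.2, -1.3]
opening: 19.1
gripper_force: 40.2
```

Run:
```python
from h import *
plan((470.95,285.05,60,102.5),(470.95,285.05,23,102.5)); print(readout.sense()["opening"])
```

```text
turn -0.1  shift cm 30.70 -4.10 5.93
turn 0.0  shift cm 0.00 0.00 3.70
19.13637576837355
```

>>> move_arm([
  [[3.84,-0.51,0],[0,0,0]],
  [[3.84,-0.51,0],[0,0,0]],
  [[3.84,-0.51,0],[0,0,0]],
  [[3.84,-0.51,0],[0,0,0]],
  [[3.84,-0.51,0],[0,0,0]],
  [[3.84,-0.51,1],[0,0,0]],
  [[3.84,-0.52,2],[0,0,0]],
  [[3.82,-0.52,3],[0,0,0]],
])

```text
time: 5.85
ee_pos: [472.5, 287.3, 60.3]
ee_rot: [0.001, 0.628, 0.778, 0.002]
ft_force: [0.5, 0.6, -0.7]
opening: 19.0
gripper_force: 40.2
```

>>> move_arm([
  [[0,0,0],[0,0,0]],
  [[0,0,0],[0,0,0]],
  [[0,0,0],[0,0,0]],
])

```text
time: 6.15
ee_pos: [472.5, 284.9, 59.8]
ee_rot: [0.0, 0.627, 0.779, 0.0]
ft_force: [1.1, 0.0, -0.1]
opening: 18.9
gripper_force: 40.2
```

Run:
```python
from h import *
plan((470.95,285.05,24,102.5)); print(readout.sense()["ft_force"])
```

```text
turn -0.2  shift cm 0.05 -0.15 3.58
[ 1.14560821  0.03211603 -0.14914861]
```

>>> move_arm([
  [[0.05,-0.15,1.2],[0,0,0]],
  [[0,0,1.2],[0,0,0]],
  [[0,0,0.9],[0,0,0]],
  [[0,0,0.35],[0,0,0]],
  [[0,0,0],[0,0,0]],
  [[0,0,0],[0,0,0]],
])

```text
time: 6.75
ee_pos: [470.2, 284.7, 22.9]
ee_rot: [-0.0, 0.627, 0.779, -0.001]
ft_force: [-3.6, -4.1, 8.9]
opening: 18.9
gripper_force: 41.4
```

>>> move_arm([
  [[0,0,0],[0,0,0]],
  [[0,0,0],[0,0,0]],
  [[0,0,0],[0,0,0]],
  [[0,0,0],[0,0,0]],
], jaw=0.4)

```text
time: 7.15
ee_pos: [470.3, 285.4, 22.5]
ee_rot: [-0.0, 0.627, 0.779, -0.0]
ft_force: [0.3, -0.4, 0.9]
opening: 33.8
gripper_force: 0.0
```

>>> move_arm([
  [[0,0,-2],[0,0,0]],
  [[0,0,-3],[0,0,0]],
  [[0,0,-3],[0,0,0]],
  [[0,0,0],[0,0,3.75]],
  [[0,0,0],[0,0,3.75]],
  [[0,0,0],[0,0,0]],
])

```text
time: 7.75
ee_pos: [470.5, 285.5, 103.1]
ee_rot: [0.0, 0.677, 0.736, 0.0]
ft_force: [0.9, -0.2, 0.2]
opening: 34.2
gripper_force: 0.0
```

Run:
```python
from h import *
plan((529,-7,60,95))
```

```text
turn -0.2  shift cm -29.65 3.28 4.31
```

>>> move_arm([
  [[-3.71,0.41,0],[0,0,0]],
  [[-3.71,0.41,0],[0,0,0]],
  [[-3.71,0.41,0],[0,0,0]],
  [[-3.71,0.41,0],[0,0,0]],
  [[-3.71,0.41,0],[0,0,0]],
  [[-3.7,0.41,1],[0,0,0]],
  [[-3.7,0.41,1.6],[0,0,0]],
  [[-3.7,0.41,1.6],[0,0,0]],
])

```text
time: 8.55
ee_pos: [528.4, -8.7, 60.4]
ee_rot: [0.0, 0.676, 0.737, 0.0]
ft_force: [1.3, 0.1, 0.2]
opening: 34.3
gripper_force: 0.0
```

>>> move_arm([
  [[0,0,0],[0,0,0]],
  [[0,0,0],[0,0,0]],
  [[0,0,0],[0,0,0]],
])

```text
time: 8.85
ee_pos: [528.2, -6.5, 61.0]
ee_rot: [-0.0, 0.676, 0.737, 0.0]
ft_force: [-0.5, -0.4, 0.1]
opening: 33.8
gripper_force: 0.0
```

Run:
```python
from h import *
plan((529,-7,34.5,95));
```

```text
turn -0.1  shift cm -0.05 0.08 2.65
```

>>> move_arm([
  [[0,0.08,1.0],[0,0,0]],
  [[0,0,1.0],[0,0,0]],
  [[0,0,0.65],[0,0,0]],
  [[0,0,0],[0,0,0]],
  [[0,0,0],[0,0,0]],
])

```text
time: 9.35
ee_pos: [528.5, -6.9, 33.9]
ee_rot: [-0.0, 0.676, 0.737, -0.0]
ft_force: [0.3, -0.6, -0.1]
opening: 34.2
gripper_force: 0.0
```

>>> move_arm([
  [[0,0,0],[0,0,0]],
  [[0,0,0],[0,0,0]],
  [[0,0,0],[0,0,0]],
  [[0,0,0],[0,0,0]],
  [[0,0,0],[0,0,0]],
], jaw=0.1)

```text
time: 9.85
ee_pos: [529.4, -7.3, 34.8]
ee_rot: [0.0, 0.677, 0.736, 0.0]
ft_force: [0.2, 0.9, 2.9]
opening: 19.1
gripper_force: 39.7
```

>>> move_arm([
  [[0,0,-2.5],[0,0,0]],
  [[0,0,-3],[0,0,0]],
  [[0,0,-3],[0,0,0]],
  [[0,0,0],[0,0,-3.75]],
  [[0,0,0],[0,0,-3.75]],
  [[0,0,0],[0,0,0]],
])

```text
time: 10.45
ee_pos: [528.8, -7.2, 119.3]
ee_rot: [-0.0, 0.627, 0.779, -0.0]
ft_force: [0.3, -0.1, -0.9]
opening: 19.1
gripper_force: 39.2
```

>>> move_arm([
  [[3.72,-0.92,0],[0,0,0]],
  [[3.72,-0.92,0],[0,0,0]],
  [[3.72,-0.92,0],[0,0,0]],
  [[3.72,-0.92,0],[0,0,0]],
  [[3.72,-0.92,0],[0,0,0]],
  [[3.72,-0.92,1],[0,0,0]],
  [[3.72,-0.92,2],[0,0,0]],
  [[3.72,-0.92,3],[0,0,0]],
])

```text
time: 11.25
ee_pos: [393.8, 269.8, 60.2]
ee_rot: [0.001, 0.628, 0.778, 0.002]
ft_force: [0.7, 1.1, 0.2]
opening: 18.5
gripper_force: 39.2
```

>>> move_arm([
  [[0,0,0],[0,0,0]],
  [[0,0,0],[0,0,0]],
  [[0,0,0],[0,0,0]],
])

```text
time: 11.55
ee_pos: [394.0, 267.5, 59.8]
ee_rot: [0.0, 0.627, 0.779, 0.0]
ft_force: [0.6, -0.0, 0.3]
opening: 18.5
gripper_force: 39.3
```

Run:
```python
from h import *
plan((392.85,267.74,23.5,102.5));
```

```text
turn -0.2  shift cm 0.05 -0.11 3.63
```

>>> move_arm([
  [[0.05,-0.11,1.2],[0,0,0]],
  [[0,0,1.2],[0,0,0]],
  [[0,0,0.9],[0,0,0]],
  [[0,0,0.33],[0,0,0]],
  [[0,0,0],[0,0,0]],
  [[0,0,0],[0,0,0]],
])

```text
time: 12.15
ee_pos: [392.1, 267.6, 22.7]
ee_rot: [-0.0, 0.627, 0.779, -0.0]
ft_force: [-0.8, -1.5, 2.9]
opening: 18.8
gripper_force: 39.8
```

>>> move_arm([
  [[0,0,0],[0,0,0]],
  [[0,0,0],[0,0,0]],
  [[0,0,0],[0,0,0]],
  [[0,0,0],[0,0,0]],
], jaw=0.4)

```text
time: 12.55
ee_pos: [392.2, 268.1, 22.9]
ee_rot: [-0.0, 0.627, 0.779, 0.0]
ft_force: [0.2, 0.0, 0.3]
opening: 34.3
gripper_force: 0.0
```

>>> move_arm([
  [[0,0,-2],[0,0,0]],
  [[0,0,-3],[0,0,0]],
  [[0,0,-3],[0,0,0]],
  [[0,0,0],[0,0,3.75]],
  [[0,0,0],[0,0,3.75]],
  [[0,0,0],[0,0,0]],
])

```text
time: 13.15
ee_pos: [392.3, 268.2, 103.3]
ee_rot: [0.0, 0.677, 0.736, 0.0]
ft_force: [-0.8, -0.2, 0.0]
opening: 34.3
gripper_force: 0.0
```

>>> move_arm([
  [[-3.57,0.8,0],[0,0,0]],
  [[-3.57,0.8,0],[0,0,0]],
  [[-3.57,0.8,0],[0,0,0]],
  [[-3.57,0.8,0],[0,0,0]],
  [[-3.57,0.8,0],[0,0,0]],
  [[-3.57,0.8,1],[0,0,0]],
  [[-3.57,0.8,1.6],[0,0,0]],
  [[-3.57,0.8,1.6],[0,0,0]],
])

```text
time: 13.95
ee_pos: [480.5, -12.6, 60.6]
ee_rot: [0.0, 0.676, 0.737, 0.0]
ft_force: [-0.3, 1.1, 0.1]
opening: 34.0
gripper_force: 0.0
```

>>> move_arm([
  [[0,0,0],[0,0,0]],
  [[0,0,0],[0,0,0]],
  [[0,0,0],[0,0,0]],
])

```text
time: 14.25
ee_pos: [480.0, -10.5, 61.1]
ee_rot: [-0.0, 0.676, 0.737, 0.0]
ft_force: [0.3, 0.2, 0.3]
opening: 34.0
gripper_force: 0.0
```

Run:
```python
from h import *
plan((481.5,-11.5,34.5,95));
```

```text
turn -0.1  shift cm -0.12 0.14 2.66
```

>>> move_arm([
  [[-0.12,0.14,1.0],[0,0,0]],
  [[0,0,1.0],[0,0,0]],
  [[0,0,0.66],[0,0,0]],
  [[0,0,0],[0,0,0]],
  [[0,0,0],[0,0,0]],
])

```text
time: 14.75
ee_pos: [481.2, -11.9, 34.0]
ee_rot: [-0.0, 0.676, 0.737, -0.0]
ft_force: [0.6, -0.2, 0.5]
opening: 34.3
gripper_force: 0.0
```

>>> move_arm([
  [[0,0,0],[0,0,0]],
  [[0,0,0],[0,0,0]],
  [[0,0,0],[0,0,0]],
  [[0,0,0],[0,0,0]],
  [[0,0,0],[0,0,0]],
], jaw=0.1)

```text
time: 15.25
ee_pos: [482.0, -12.3, 34.8]
ee_rot: [0.0, 0.677, 0.736, 0.0]
ft_force: [-0.5, 0.4, 3.7]
opening: 18.9
gripper_force: 39.7
```

>>> move_arm([
  [[0,0,-2.5],[0,0,0]],
  [[0,0,-3],[0,0,0]],
  [[0,0,-3],[0,0,-6]],
  [[0,0,0],[0,0,-8]],
  [[0,0,0],[0,0,-8.5]],
  [[0,0,0],[0,0,-8.5]],
  [[0,0,0],[0,0,-8.5]],
  [[0,0,0],[0,0,-8.5]],
])

```text
time: 16.05
ee_pos: [481.2, -12.2, 119.1]
ee_rot: [-0.0, 0.316, 0.949, -0.0]
ft_force: [0.7, 0.7, -1.0]
opening: 19.0
gripper_force: 39.2
```

>>> move_arm([
  [[0,0,0],[0,0,-8.5]],
  [[0,0,0],[0,0,-8.5]],
  [[0,0,0],[0,0,-8.5]],
  [[0,0,0],[0,0,-8]],
  [[0,0,0],[0,0,-8]],
  [[0,0,0],[0,0,-8]],
  [[0,0,0],[0,0,0]],
])

```text
time: 16.75
ee_pos: [481.3, -12.2, 119.1]
ee_rot: [-0.0, -0.109, 0.994, 0.0]
ft_force: [-0.1, -0.4, -0.5]
opening: 18.9
gripper_force: 39.2
```

>>> move_arm([
  [[-0.17,4.15,0],[0,0,0]],
  [[-0.17,4.15,0],[0,0,0]],
  [[-0.17,4.15,0],[0,0,0]],
  [[-0.17,4.15,0],[0,0,0]],
  [[-0.17,4.15,0],[0,0,0]],
  [[-0.17,4.15,0],[0,0,0]],
  [[-0.17,4.15,0],[0,0,0]],
  [[-0.17,4.15,0],[0,0,0]],
])

```text
time: 17.55
ee_pos: [423.2, 316.6, 119.3]
ee_rot: [-0.0, -0.105, 0.994, -0.0]
ft_force: [0.5, 0.4, -0.4]
opening: 18.9
gripper_force: 39.3
```

>>> move_arm([
  [[0,0,2],[0,0,0]],
  [[0,0,2],[0,0,0]],
  [[0,0,1],[0,0,0]],
  [[0,0,0],[0,0,0]],
  [[0,0,0],[0,0,0]],
])

```text
time: 18.05
ee_pos: [424.1, 314.8, 69.7]
ee_rot: [-0.0, -0.107, 0.994, -0.0]
ft_force: [-0.5, 0.8, -0.8]
opening: 18.8
gripper_force: 39.4
```

Run:
```python
from h import *
plan((423.24,315.45,40,192.5));
```

```text
turn -0.3  shift cm 0.07 0.08 2.97
```

>>> move_arm([
  [[0.07,0.08,1.2],[0,0,0]],
  [[0,0,1.0],[0,0,0]],
  [[0,0,0.6],[0,0,0]],
  [[0,0,0.25],[0,0,0]],
  [[0,0,0],[0,0,0]],
  [[0,0,0],[0,0,0]],
])

```text
time: 18.65
ee_pos: [423.0, 315.6, 38.9]
ee_rot: [-0.0, -0.107, 0.994, -0.0]
ft_force: [-0.6, -1.4, 2.7]
opening: 19.1
gripper_force: 39.6
```

>>> move_arm([
  [[0,0,0],[0,0,0]],
  [[0,0,0],[0,0,0]],
  [[0,0,0],[0,0,0]],
  [[0,0,0],[0,0,0]],
], jaw=0.4)

```text
time: 19.05
ee_pos: [423.0, 315.7, 38.9]
ee_rot: [0.0, -0.108, 0.994, -0.0]
ft_force: [-0.8, 0.4, 0.2]
opening: 34.2
gripper_force: 0.0
```

>>> move_arm([
  [[0,0,-2],[0,0,0]],
  [[0,0,-3],[0,0,0]],
  [[0,0,-1],[0,0,0]],
  [[0,0,0],[0,0,0]],
])

```text
time: 19.45
ee_pos: [424.4, 316.6, 100.9]
ee_rot: [0.002, -0.108, 0.994, 0.001]
ft_force: [-0.6, 0.1, -0.8]
opening: 34.2
gripper_force: 0.0
```

>>> move_arm([
  [[0.77,-4.09,0],[0,0,0]],
  [[0.77,-4.09,0],[0,0,0]],
  [[0.77,-4.09,0],[0,0,0]],
  [[0.77,-4.09,0],[0,0,0]],
  [[0.77,-4.09,0],[0,0,0]],
  [[0.77,-4.09,0],[0,0,0]],
  [[0.77,-4.09,0],[0,0,0]],
  [[0.77,-4.09,0],[0,0,0]],
])

```text
time: 20.25
ee_pos: [431.7, -18.6, 97.5]
ee_rot: [-0.001, -0.108, 0.994, 0.0]
ft_force: [1.6, -0.2, 0.3]
opening: 34.0
gripper_force: 0.0
```

>>> move_arm([
  [[0,0,0],[0,0,8.5]],
  [[0,0,0],[0,0,8.5]],
  [[0,0,0],[0,0,8.5]],
  [[0,0,0],[0,0,8.5]],
  [[0,0,0],[0,0,8.5]],
  [[0,0,0],[0,0,8.5]],
  [[0,0,0],[0,0,8.5]],
])

```text
time: 20.95
ee_pos: [431.8, -17.0, 97.3]
ee_rot: [-0.001, 0.403, 0.915, -0.0]
ft_force: [0.7, 0.2, 0.4]
opening: 34.2
gripper_force: 0.0
```

>>> move_arm([
  [[0,0,0],[0,0,8.5]],
  [[0,0,0],[0,0,8.5]],
  [[0,0,0],[0,0,8.5]],
  [[0,0,2],[0,0,8.0]],
  [[0,0,2],[0,0,4.5]],
  [[0,0,0],[0,0,0]],
  [[0,0,0],[0,0,0]],
])

```text
time: 21.65
ee_pos: [431.7, -16.9, 57.9]
ee_rot: [-0.001, 0.676, 0.737, -0.001]
ft_force: [0.4, -0.2, 0.4]
opening: 34.0
gripper_force: 0.0
```

Run:
```python
from h import *
plan((434,-17,34.5,95)); 
im=viewer.grab_frame("top");crop("top",135,150,345,305,3.8,"pics/c3.png",im)
```

```text
turn 0.0  shift cm -0.03 0.23 2.34
```

View pics/c3.png

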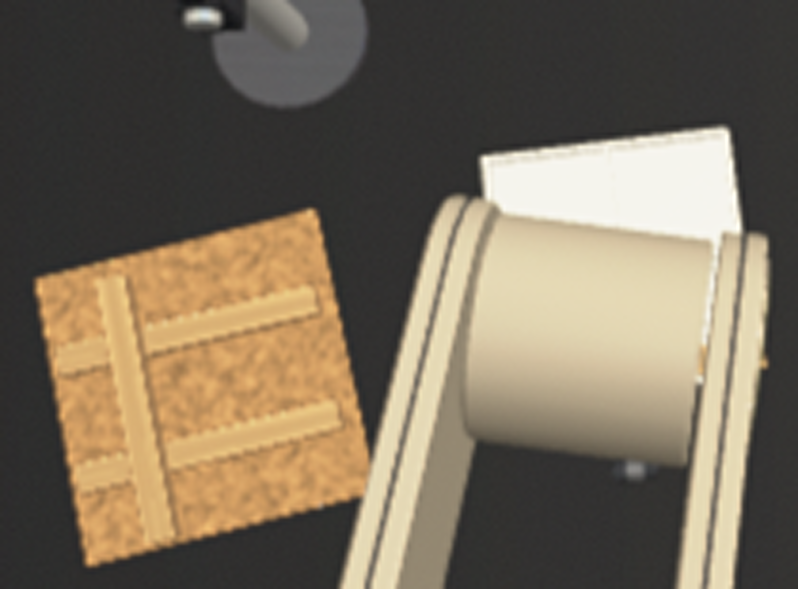

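>>> move_arm([
  [[-0.03,0.23,1.0],[0,0,0]],
  [[0,0,1.0],[0,0,0]],
  [[0,0,0.34],[0,0,0]],
  [[0,0,0],[0,0,0]],
  [[0,0,0],[0,0,0]],
])

```text
time: 22.2
ee_pos: [435.0, -17.2, 35.4]
ee_rot: [-0.0, 0.676, 0.736, -0.0]
ft_force: [0.3, -0.4, 0.2]
opening: 34.2
gripper_force: 0.0
```

>>> move_arm([
  [[0,0,0],[0,0,0]],
  [[0,0,0],[0,0,0]],
  [[0,0,0],[0,0,0]],
  [[0,0,0],[0,0,0]],
  [[0,0,0],[0,0,0]],
], jaw=0.1)

```text
time: 22.7
ee_pos: [435.6, -17.3, 36.0]
ee_rot: [0.0, 0.677, 0.736, 0.0]
ft_force: [0.7, 0.8, 4.7]
opening: 18.9
gripper_force: 39.8
```

>>> move_arm([
  [[0,0,-2.5],[0,0,0]],
  [[0,0,-3],[0,0,0]],
  [[0,0,-3],[0,0,-6]],
  [[0,0,0],[0,0,-8]],
  [[0,0,0],[0,0,-8.5]],
  [[0,0,0],[0,0,-8.5]],
  [[0,0,0],[0,0,-8.5]],
  [[0,0,0],[0,0,-8.5]],
])

```text
time: 23.5
ee_pos: [434.7, -17.2, 120.0]
ee_rot: [-0.0, 0.316, 0.949, -0.0]
ft_force: [0.1, -0.7, -0.2]
opening: 19.1
gripper_force: 39.3
```

>>> move_arm([
  [[0,0,0],[0,0,-8.5]],
  [[0,0,0],[0,0,-8.5]],
  [[0,0,0],[0,0,-8.5]],
  [[0,0,0],[0,0,-8]],
  [[0,0,0],[0,0,-8]],
  [[0,0,0],[0,0,-8]],
  [[0,0,0],[0,0,0]],
])

```text
time: 24.2
ee_pos: [434.7, -17.2, 120.0]
ee_rot: [-0.0, -0.109, 0.994, 0.0]
ft_force: [0.4, 0.0, -1.1]
opening: 18.4
gripper_force: 39.3
```

>>> move_arm([
  [[-0.88,3.53,0],[0,0,0]],
  [[-0.88,3.53,0],[0,0,0]],
  [[-0.88,3.53,0],[0,0,0]],
  [[-0.88,3.53,0],[0,0,0]],
  [[-0.88,3.53,0],[0,0,0]],
  [[-0.88,3.53,0],[0,0,0]],
  [[-0.88,3.53,0],[0,0,0]],
])

```text
time: 24.9
ee_pos: [442.0, 238.8, 120.2]
ee_rot: [-0.0, -0.105, 0.994, -0.0]
ft_force: [0.8, 0.2, -0.2]
opening: 18.6
gripper_force: 39.3
```

>>> move_arm([
  [[0,0,2],[0,0,0]],
  [[0,0,2],[0,0,0]],
  [[0,0,1],[0,0,0]],
  [[0,0,0],[0,0,0]],
  [[0,0,0],[0,0,0]],
])

```text
time: 25.4
ee_pos: [442.6, 237.1, 70.8]
ee_rot: [-0.0, -0.107, 0.994, -0.0]
ft_force: [0.8, -0.7, -0.0]
opening: 18.7
gripper_force: 39.4
```

Run:
```python
from h import *
plan((440.56,237.35,39,192.5));
```

```text
turn -0.3  shift cm 0.19 0.07 3.18
```

>>> move_arm([
  [[0.19,0.07,1.2],[0,0,0]],
  [[0,0,1.0],[0,0,0]],
  [[0,0,0.6],[0,0,0]],
  [[0,0,0.28],[0,0,0]],
  [[0,0,0],[0,0,0]],
  [[0,0,0],[0,0,0]],
])

```text
time: 26.0
ee_pos: [440.2, 237.5, 40.0]
ee_rot: [-0.0, -0.108, 0.994, -0.0]
ft_force: [-5.0, -2.3, 7.4]
opening: 18.8
gripper_force: 40.3
```

>>> move_arm([
  [[0,0,0],[0,0,0]],
  [[0,0,0],[0,0,0]],
  [[0,0,0],[0,0,0]],
  [[0,0,0],[0,0,0]],
], jaw=0.4)

```text
time: 26.4
ee_pos: [440.4, 237.6, 39.5]
ee_rot: [-0.0, -0.108, 0.994, -0.0]
ft_force: [1.1, 0.1, 0.4]
opening: 33.9
gripper_force: 0.0
```

>>> move_arm([
  [[0,0,-2],[0,0,0]],
  [[0,0,-3],[0,0,0]],
  [[0,0,-2],[0,0,0]],
  [[0,0,-1],[0,0,7]],
  [[0,0,0],[0,0,8.5]],
  [[0,0,0],[0,0,8.5]],
  [[0,0,0],[0,0,8.5]],
  [[0,0,0],[0,0,8.5]],
])

```text
time: 27.2
ee_pos: [440.4, 237.6, 119.6]
ee_rot: [-0.0, 0.25, 0.968, -0.0]
ft_force: [0.4, -0.4, 0.0]
opening: 34.2
gripper_force: 0.0
```

>>> move_arm([
  [[0,0,-1],[0,0,8.5]],
  [[0,0,-1],[0,0,8.5]],
  [[0,0,-1],[0,0,8.5]],
  [[0,0,-1],[0,0,8.5]],
  [[0,0,-1],[0,0,8.5]],
  [[0,0,-1],[0,0,8.5]],
  [[0,0,-1],[0,0,8.5]],
  [[0,0,-1],[0,0,8.5]],
])

```text
time: 28.0
ee_pos: [440.4, 237.6, 200.0]
ee_rot: [-0.0, 0.749, 0.663, -0.0]
ft_force: [0.0, -0.1, 1.0]
opening: 34.1
gripper_force: 0.0
```

>>> move_arm([
  [[0,0,0],[0,0,8.5]],
  [[0,0,0],[0,0,8.5]],
  [[0,0,0],[0,0,8.5]],
  [[0,0,0],[0,0,8.5]],
  [[0,0,0],[0,0,8.5]],
  [[0,0,0],[0,0,8.5]],
  [[0,0,0],[0,0,8.5]],
  [[0,0,0],[0,0,8.5]],
], jaw=0.6)

```text
time: 28.8
ee_pos: [440.4, 237.6, 199.6]
ee_rot: [0.0, 0.991, 0.131, -0.0]
ft_force: [0.4, -0.5, -0.0]
opening: 51.2
gripper_force: 0.0
```

>>> move_arm([
  [[-0.43,4.3,0],[0,0,0]],
  [[-0.43,4.3,0],[0,0,0]],
  [[-0.43,4.3,0],[0,0,0]],
  [[-0.43,4.3,0],[0,0,0]],
  [[-0.43,4.3,0],[0,0,0]],
  [[-0.43,4.3,0],[0,0,0]],
  [[-0.43,4.3,0],[0,0,0]],
])

```text
time: 29.5
ee_pos: [491.1, -62.4, 199.8]
ee_rot: [0.0, 0.991, 0.134, 0.0]
ft_force: [1.9, -0.2, 1.1]
opening: 51.0
gripper_force: 0.0
```

Run:
```python
from h import *
s=readout.sense();print(s["joint_pos"])
plan((534,-311,200,15));
```

```text
[-2.30051228e-01 -1.29216533e-01  1.83686686e+00  8.79829811e-05
  1.43347480e+00  1.07275506e+00]
turn 0.4  shift cm -2.29 25.12 -0.02
```

>>> move_arm([
  [[-0.38,4.18,0],[0,0,0]],
  [[-0.38,4.18,0],[0,0,0]],
  [[-0.38,4.18,0],[0,0,0]],
  [[-0.38,4.18,0],[0,0,0]],
  [[-0.38,4.18,0],[0,0,0]],
  [[-0.38,4.18,0],[0,0,0]],
  [[0,0,0],[0,0,0]],
  [[0,0,0],[0,0,0]],
])

```text
time: 30.3
ee_pos: [535.2, -309.2, 198.9]
ee_rot: [-0.001, 0.991, 0.133, -0.0]
ft_force: [0.3, 0.7, -0.7]
opening: 50.8
gripper_force: 0.0
```

Run:
```python
from h import *
s=readout.sense();print(s["ee_pos"],az(s))
im=viewer.grab_frame("wrist")
cv2.imwrite("pics/w2.png",im); t=viewer.grab_frame("top"); cv2.imwrite("pics/t2.png",t)
a=cv2.resize(t[195:305,140:240],None,fx=3,fy=3); a=np.vstack([a,np.zeros((70,300,3),np.uint8)])
cv2.imwrite("pics/w2c.png",np.hstack([im[:, 100:600],a]))
```

```text
[ 535.15920367 -309.24994428  198.92508517] 15.248086997219927
```

View pics/w2c.png

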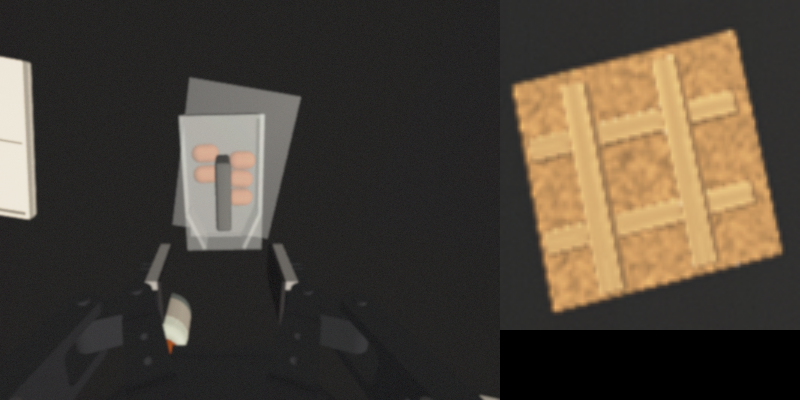

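Run:
```python
from h import *
P=w("wrist",[(323,165),(324,231)],89);print(P,P.mean(0),np.linalg.norm(P[0]-P[1]))
B=w("wrist",[(279,116),(365,115),(362,249),(287,250)],[43,43,43,43]);print(B,B.mean(0))
d=(P[0]-P[1]);print(np.degrees(np.arctan2(d[1],d[0])))
d=(B[0]+B[1]-B[2]-B[3]);print(np.degrees(np.arctan2(d[1],d[0])))
```

```text
[[ 566.57608988 -300.7537533    89.        ]
 [ 507.84991257 -318.02239522   89.        ]] [ 537.21300123 -309.38807426   89.        ] 61.21249786734251
[[ 591.76895799 -250.40353589   43.        ]
 [ 614.45255438 -329.25988883   43.        ]
 [ 476.97651176 -371.08179886   43.        ]
 [ 453.4589022  -290.67640748   43.        ]] [ 534.16423158 -310.35540776   43.        ]
16.38616107904674
16.576982226823702
```

>>> move_arm([
  [[0,0,2.5],[0,0,-1.1]],
  [[0.18,0.1,3],[0,0,0]],
  [[0,0,3],[0,0,0]],
  [[0,0,2.5],[0,0,0]],
  [[0,0,1.5],[0,0,0]],
  [[0,0,0.5],[0,0,0]],
  [[0,0,0],[0,0,0]],
  [[0,0,0],[0,0,0]],
], force=80)

```text
time: 31.2
ee_pos: [538.6, -309.3, 71.4]
ee_rot: [0.001, 0.99, 0.143, 0.001]
ft_force: [-0.4, -0.1, 0.7]
opening: 51.5
gripper_force: 0.0
```

>>> move_arm([
  [[0,0,0],[0,0,0]],
  [[0,0,0],[0,0,0]],
  [[0,0,0],[0,0,0]],
  [[0,0,0],[0,0,0]],
  [[0,0,0],[0,0,0]],
  [[0,0,0],[0,0,0]],
], jaw=0)

```text
time: 31.8
ee_pos: [538.1, -309.5, 70.6]
ee_rot: [0.001, 0.99, 0.143, 0.001]
ft_force: [-0.4, -0.5, 6.2]
opening: 13.1
gripper_force: 78.1
```

Run:
```python
from h import *
s=readout.sense();print(s["ee_pos"],az(s),s["opening"],s["ft_force"])
```

```text
[ 538.0805539  -309.47029584   70.64274327] 16.444694965262933 13.090711547310757 [-0.44364201 -0.53079991  6.22204953]
```

>>> move_arm([
  [[0,0,-2],[0,0,0]],
  [[0,0,-3],[0,0,0]],
  [[0,0,-3],[0,0,0]],
  [[0,0,0],[0,0,3.8]],
  [[0,0,0],[0,0,3.8]],
  [[0,0,0],[0,0,3.8]],
  [[0,0,0],[0,0,0]],
])

```text
time: 32.5
ee_pos: [536.9, -308.6, 148.7]
ee_rot: [-0.001, 0.999, 0.044, -0.001]
ft_force: [0.1, 0.3, -4.0]
opening: 13.3
gripper_force: 78.3
```

Run:
```python
from h import *
s=readout.sense();print(s["ee_pos"],az(s),s["opening"],s["ft_force"])
plan((570,-50,150,5),(647,-39.8,99,5))
```

```text
[ 536.94395697 -308.56346574  148.71095435] 4.989682264111894 13.25022378914173 [ 0.12429904  0.34698911 -3.98811185]
turn -0.0  shift cm 5.55 -25.47 -0.13
turn 0.0  shift cm 7.76 -0.35 5.10
```

>>> move_arm([
  [[0.2,-1.0,0],[0,0,0]],
  [[0.4,-2,0],[0,0,0]],
  [[0.6,-2.8,0],[0,0,0]],
  [[0.6,-2.8,0],[0,0,0]],
  [[0.6,-2.8,0],[0,0,0]],
  [[0.6,-2.8,0],[0,0,0]],
  [[0.6,-2.8,0],[0,0,0]],
  [[0.6,-2.8,0],[0,0,0]],
])

```text
time: 33.3
ee_pos: [561.6, -105.0, 149.6]
ee_rot: [-0.0, 0.999, 0.045, -0.0]
ft_force: [-0.3, -1.0, -2.8]
opening: 13.1
gripper_force: 78.3
```

>>> move_arm([
  [[0.6,-2.5,0],[0,0,0]],
  [[0.6,-2,0],[0,0,0]],
  [[1,-1.17,0.5],[0,0,0]],
  [[1.7,-0.35,1],[0,0,0]],
  [[2.0,0,1.4],[0,0,0]],
  [[2.0,0,1.2],[0,0,0]],
  [[1.2,0,0.8],[0,0,0]],
  [[0,0,0],[0,0,0]],
])

```text
time: 34.1
ee_pos: [647.2, -39.0, 98.3]
ee_rot: [-0.0, 0.999, 0.045, -0.001]
ft_force: [-1.4, 0.2, -3.3]
opening: 13.0
gripper_force: 78.3
```

>>> move_arm([
  [[0,0,0],[0,0,0]],
  [[0,0,0],[0,0,0]],
])

```text
time: 34.3
ee_pos: [647.0, -39.9, 101.0]
ee_rot: [0.0, 0.999, 0.044, 0.0]
ft_force: [-0.1, -0.4, -2.8]
opening: 13.1
gripper_force: 78.4
```

```bash
cat >> h.py <<'E'
C0=np.array([506.,-10.,0]);U=np.array([np.cos(np.radians(5)),np.sin(np.radians(5)),0]);V=np.array([-U[1],U[0],0])
L=np.array([-76,0,62.6])
def lip():
    s=readout.sense();M=R.from_quat(np.roll(s["ee_rot"],-1)).as_matrix();p=s["ee_pos"]+M@L-C0
    th=np.degrees(np.arctan2(M[2,0],np.hypot(*M[:2,0])))
    print("t %.1f lip u %.0f v %.0f z %.0f tilt %.1f az %.1f open %.1f"%(s["time"],p@U,p@V,p[2],th,az(s),s["opening"]),s["ft_force"].round(1),s["joint_pos"].round(2))
E
python3 - <<'E'
from h import *
lip()
im=viewer.grab_frame("side"); t=viewer.grab_frame("top")
cv2.imwrite("pics/s3.png",np.hstack([cv2.resize(im[120:300,200:400],(400,360)),cv2.resize(t[120:300,220:420],(400,360))]))
E
```

```text
t 34.3 lip u 62 v -42 z 38 tilt 0.0 az 5.1 open 13.1 [-0.1 -0.4 -2.8] [-0.14  0.37  1.49 -0.    1.29  1.34]
```

View pics/s3.png

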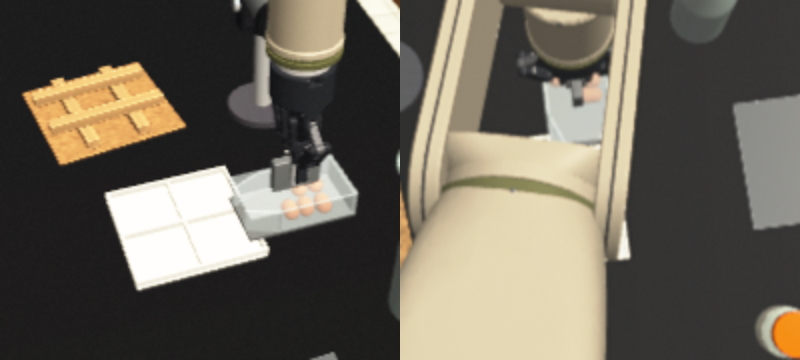

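```bash
cat >> h.py <<'E'
def blobs(n="side",save=None):
    im=viewer.grab_frame(n)
    if save: cv2.imwrite(save,im)
    h=cv2.cvtColor(im,cv2.COLOR_BGR2HSV); m=((h[...,0]<16)&(h[...,1]>50)&(h[...,2]>90)).astype(np.uint8)
    q=np.array([C0+a*U+b*V+[0,0,z] for a in(-110,230) for b in(-110,110) for z in(0,130)])
    P=px(n,q).astype(np.int32); k=np.zeros_like(m); cv2.fillConvexPoly(k,cv2.convexHull(P),1)
    N,_,st,ce=cv2.connectedComponentsWithStats(m*k)
    for i in range(1,N):
        if st[i,4]>8:
            p=w(n,ce[i],14)[0]-C0; print("  blob area %d px %s  u %.0f v %.0f"%(st[i,4],ce[i].round(0),p@U,p@V))
E
python3 - <<'E'
from h import *
blobs()
E
```

```text
blob area 16 px [288. 177.]  u 59 v 227
  blob area 17 px [265. 181.]  u -13 v 232
  blob area 18 px [241. 189.]  u -91 v 216
  blob area 19 px [356. 213.]  u 188 v 7
  blob area 28 px [349. 218.]  u 164 v -5
  blob area 31 px [362. 223.]  u 188 v -36
  blob area 54 px [350. 226.]  u 153 v -35
```

>>> move_arm([
  [[-0.44,0,-0.53],[0,4,0]],
  [[-0.44,0,-0.53],[0,4,0]],
  [[-0.44,0,-0.53],[0,4,0]],
  [[0,0,0],[0,0,0]],
  [[0,0,0],[0,0,0]],
])

```text
time: 34.95
ee_pos: [632.8, -41.5, 116.3]
ee_rot: [-0.004, 0.994, 0.044, 0.104]
ft_force: [-0.2, -0.4, -2.6]
opening: 13.2
gripper_force: 78.4
```

Run:
```python
from h import *
lip();blobs()
```

```text
t 35.0 lip u 62 v -42 z 39 tilt 12.0 az 5.0 open 13.2 [-0.2 -0.4 -2.6] [-0.18  0.14  1.74  0.06  1.06  1.28]
  blob area 13 px [289. 179.]  u 60 v 217
  blob area 22 px [266. 182.]  u -12 v 227
  blob area 20 px [240. 189.]  u -92 v 218
  blob area 43 px [337. 217.]  u 133 v 7
  blob area 43 px [328. 218.]  u 109 v 11
  blob area 10 px [323. 223.]  u 90 v -3
  blob area 61 px [337. 226.]  u 120 v -25
```

>>> move_arm([
  [[-0.33,0,-0.4],[0,3,0]],
  [[0,0,0],[0,0,0]],
  [[0,0,0],[0,0,0]],
  [[0,0,0],[0,0,0]],
])

```text
time: 35.4
ee_pos: [629.7, -41.7, 119.1]
ee_rot: [-0.006, 0.991, 0.044, 0.13]
ft_force: [-0.2, -1.2, -1.4]
opening: 12.8
gripper_force: 78.4
```

Run:
```python
from h import *
lip();blobs()
im=viewer.grab_frame("side"); cv2.imwrite("pics/s4.png",cv2.resize(im[150:280,240:400],None,fx=4.5,fy=4.5,interpolation=2))
```

```text
t 35.4 lip u 63 v -42 z 39 tilt 15.0 az 5.1 open 12.8 [-0.2 -1.2 -1.4] [-0.19  0.09  1.8   0.08  1.    1.26]
  blob area 11 px [289. 178.]  u 60 v 219
  blob area 24 px [266. 182.]  u -12 v 226
  blob area 19 px [241. 189.]  u -91 v 216
  blob area 54 px [329. 217.]  u 113 v 17
  blob area 55 px [318. 223.]  u 78 v 3
  blob area 45 px [332. 227.]  u 107 v -26
  blob area 72 px [305. 239.]  u 25 v -43
```

View pics/s4.png

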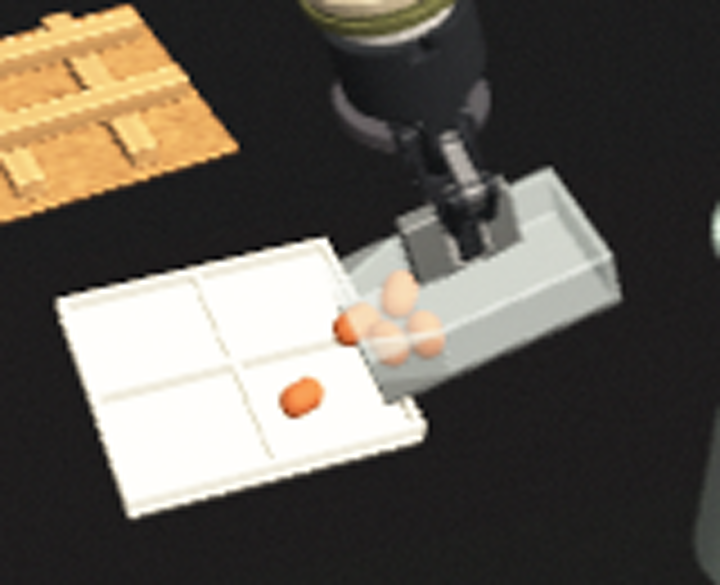

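>>> move_arm([
  [[0.8,0,0.8],[0,-8,0]],
  [[0.8,0,0.9],[0,-8,0]],
  [[0,0,0],[0,0,0]],
  [[0,0,0],[0,0,0]],
])

```text
time: 35.9
ee_pos: [648.0, -39.6, 102.6]
ee_rot: [0.0, 0.999, 0.044, -0.01]
ft_force: [0.3, -1.1, -2.0]
opening: 13.1
gripper_force: 78.6
```

Run:
```python
from h import *
lip();blobs()
im=viewer.grab_frame("side"); cv2.imwrite("pics/s5.png",cv2.resize(im[150:280,240:400],None,fx=4.5,fy=4.5,interpolation=2))
```

```text
t 35.9 lip u 62 v -42 z 42 tilt -1.1 az 5.1 open 13.1 [ 0.3 -1.1 -2. ] [-0.14  0.38  1.46 -0.    1.31  1.34]
  blob area 12 px [290. 179.]  u 60 v 215
  blob area 21 px [266. 181.]  u -12 v 228
  blob area 16 px [240. 188.]  u -92 v 224
  blob area 31 px [335. 219.]  u 124 v 1
  blob area 50 px [320. 222.]  u 83 v 6
  blob area 34 px [341. 228.]  u 129 v -34
  blob area 15 px [331. 228.]  u 103 v -28
  blob area 69 px [305. 238.]  u 27 v -38
```

>>> move_arm([
  [[0.44,0,0.5],[0,-4,0]],
  [[0,-0.7,0],[0,0,0]],
  [[0,-1.4,0],[0,0,0]],
  [[0,-1.7,0],[0,0,0]],
  [[0,-1.7,0],[0,0,0]],
  [[0,-1.5,0],[0,0,0]],
  [[0,-1.0,0],[0,0,0]],
  [[0,-0.4,0],[0,0,0]],
])

```text
time: 36.8
ee_pos: [644.5, 45.8, 100.3]
ee_rot: [0.002, 0.998, 0.045, -0.043]
ft_force: [-0.1, -0.2, -3.1]
opening: 12.6
gripper_force: 78.6
```

>>> move_arm([
  [[0,0,0],[0,0,0]],
  [[0,0,0],[0,0,0]],
])

```text
time: 37.0
ee_pos: [644.8, 43.7, 100.0]
ee_rot: [0.002, 0.998, 0.044, -0.044]
ft_force: [-0.8, -0.5, -2.1]
opening: 13.0
gripper_force: 78.6
```

Run:
```python
from h import *
lip();blobs()
im=viewer.grab_frame("side"); cv2.imwrite("pics/s6.png",cv2.resize(im[150:280,240:400],None,fx=4.5,fy=4.5,interpolation=2))
```

```text
t 37.0 lip u 62 v 41 z 44 tilt -5.0 az 5.0 open 13.0 [-0.8 -0.5 -2.1] [-0.01  0.44  1.4  -0.01  1.39  1.48]
  blob area 18 px [288. 178.]  u 58 v 222
  blob area 20 px [266. 181.]  u -12 v 229
  blob area 14 px [240. 188.]  u -91 v 220
  blob area 14 px [312. 204.]  u 88 v 83
  blob area 52 px [337. 206.]  u 151 v 52
  blob area 9 px [325. 205.]  u 119 v 64
  blob area 69 px [305. 238.]  u 27 v -38
```

View pics/s6.png

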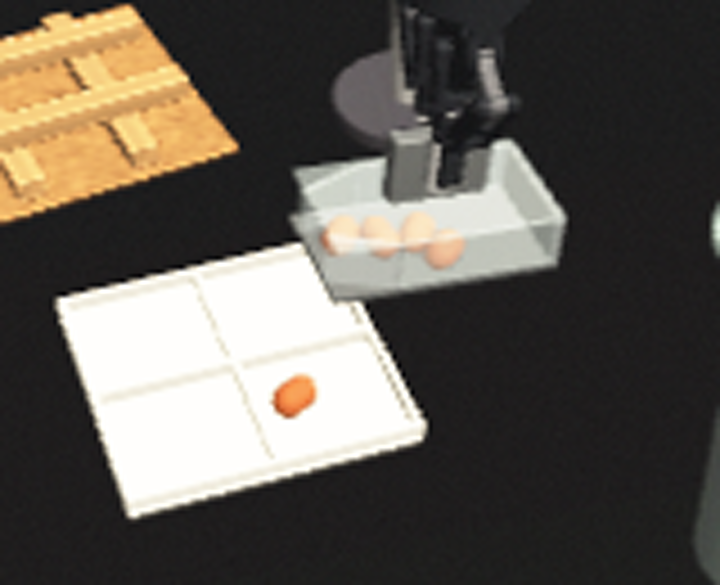

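```bash
sed -i 's/p=w(n,ce\[i\],14)\[0\]-C0; print("  blob area %d/p=w(n,ce[i],14)[0]-C0; print("  S%.0f"%h[...,1][_==i].mean(),"area %d/' h.py
python3 - <<'E'
from h import *
blobs()
E
```

```text
S146 area 13 px [289. 179.]  u 60 v 218
  S147 area 11 px [267. 183.]  u -11 v 219
  S149 area 19 px [241. 189.]  u -91 v 218
  S77 area 15 px [312. 204.]  u 88 v 84
  S82 area 53 px [337. 206.]  u 151 v 52
  S71 area 10 px [326. 206.]  u 120 v 63
  S160 area 68 px [305. 238.]  u 26 v -38
```

>>> move_arm([
  [[-0.4,0,-0.2],[0,4,0]],
  [[-0.4,0,-0.3],[0,4,0]],
  [[-0.3,0,-0.3],[0,3,0]],
  [[0,0,0],[0,0,0]],
  [[0,0,0],[0,0,0]],
])

```text
time: 37.65
ee_pos: [633.7, 42.6, 108.7]
ee_rot: [-0.002, 0.998, 0.044, 0.052]
ft_force: [0.0, -0.3, -2.8]
opening: 12.7
gripper_force: 78.6
```

Run:
```python
from h import *
lip();blobs()
```

```text
t 37.6 lip u 63 v 41 z 39 tilt 6.0 az 5.0 open 12.7 [ 0.  -0.3 -2.8] [-0.02  0.24  1.63  0.01  1.17  1.46]
  S145 area 16 px [288. 177.]  u 59 v 227
  S147 area 21 px [266. 182.]  u -12 v 227
  S149 area 14 px [240. 188.]  u -91 v 224
  S64 area 16 px [326. 199.]  u 130 v 89
  S127 area 27 px [308. 203.]  u 79 v 89
  S64 area 10 px [315. 202.]  u 99 v 87
  S82 area 26 px [335. 204.]  u 150 v 62
  S69 area 11 px [320. 207.]  u 104 v 62
  S159 area 69 px [305. 238.]  u 27 v -38
```

Now 3° at a time, checking after each.

>>> move_arm([
  [[-0.33,0,-0.4],[0,3,0]],
  [[0,0,0],[0,0,0]],
  [[0,0,0],[0,0,0]],
])

```text
time: 38.0
ee_pos: [630.3, 42.7, 112.0]
ee_rot: [-0.003, 0.996, 0.044, 0.078]
ft_force: [-1.0, 0.6, -2.6]
opening: 13.7
gripper_force: 78.6
```

```bash
sed -i 's/if st\[i,4\]>8:/if st[i,4]>8 and ce[i][1]>192:/' h.py
python3 - <<'E'
from h import *
lip();blobs()
E
```

```text
t 38.0 lip u 63 v 42 z 38 tilt 8.9 az 5.0 open 13.7 [-1.   0.6 -2.6] [-0.02  0.18  1.7   0.02  1.11  1.45]
  S63 area 38 px [323. 199.]  u 122 v 92
  S149 area 35 px [307. 203.]  u 75 v 90
  S67 area 10 px [314. 202.]  u 93 v 88
  S75 area 15 px [318. 208.]  u 97 v 62
  S159 area 69 px [305. 238.]  u 27 v -38
```

>>> move_arm([
  [[-0.22,0,-0.27],[0,2,0]],
  [[0,0,0],[0,0,0]],
  [[0,0,0],[0,0,0]],
])

```text
time: 38.35
ee_pos: [627.7, 42.5, 114.4]
ee_rot: [-0.004, 0.994, 0.044, 0.095]
ft_force: [-1.0, 0.1, -1.6]
opening: 13.2
gripper_force: 78.7
```

Run:
```python
from h import *
lip();blobs()
```

```text
t 38.4 lip u 63 v 42 z 39 tilt 10.9 az 5.0 open 13.2 [-1.   0.1 -1.6] [-0.03  0.14  1.74  0.02  1.07  1.45]
  S76 area 81 px [315. 202.]  u 98 v 89
  S161 area 58 px [302. 212.]  u 49 v 60
  S159 area 69 px [305. 238.]  u 27 v -38
```

>>> move_arm([
  [[0.8,0,0.8],[0,-8,0]],
  [[0.8,0,0.8],[0,-8,0]],
  [[0,0,0],[0,0,0]],
  [[0,0,0],[0,0,0]],
])

```text
time: 38.8
ee_pos: [645.4, 44.2, 97.5]
ee_rot: [0.002, 0.998, 0.044, -0.045]
ft_force: [-0.1, -1.4, -2.4]
opening: 13.1
gripper_force: 78.7
```

Run:
```python
from h import *
lip();blobs()
```

```text
t 38.8 lip u 62 v 42 z 42 tilt -5.2 az 5.1 open 13.1 [-0.1 -1.4 -2.4] [-0.01  0.45  1.39 -0.01  1.39  1.48]
  S74 area 14 px [321. 207.]  u 105 v 62
  S164 area 62 px [297. 216.]  u 33 v 48
  S159 area 69 px [305. 238.]  u 27 v -38
```

>>> move_arm([
  [[-0.5,0,0],[0,0,0]],
  [[-1.0,0,0],[0,0,0]],
  [[-1.4,0,0],[0,0,0]],
  [[-1.5,0,0],[0,0,0]],
  [[-1.4,0,0],[0,0,0]],
  [[-1.2,0,0],[0,0,0]],
  [[-0.9,0,0],[0,0,0]],
  [[-0.5,0,0],[0,0,0]],
])

```text
time: 39.65
ee_pos: [561.3, 36.6, 109.7]
ee_rot: [0.002, 0.998, 0.044, -0.042]
ft_force: [-0.9, 0.2, -2.9]
opening: 12.9
gripper_force: 78.7
```

>>> move_arm([
  [[0,0,0],[0,0,0]],
  [[-0.4,0,0.2],[0,4,0]],
  [[-0.4,0,0],[0,4,0]],
  [[0,0,0],[0,0,0]],
  [[0,0,0],[0,0,0]],
])

```text
time: 40.15
ee_pos: [553.9, 36.0, 106.7]
ee_rot: [-0.001, 0.999, 0.044, 0.026]
ft_force: [-0.2, -0.0, -1.7]
opening: 12.9
gripper_force: 78.7
```

Run:
```python
from h import *
lip();blobs()
```

```text
t 40.1 lip u -21 v 42 z 40 tilt 3.0 az 5.0 open 12.9 [-0.2 -0.  -1.7] [-0.03  0.08  1.81  0.01  1.2   1.45]
  S62 area 10 px [283. 207.]  u 7 v 98
  S85 area 55 px [323. 207.]  u 111 v 59
  S80 area 19 px [290. 214.]  u 17 v 62
  S160 area 66 px [305. 238.]  u 26 v -38
```

>>> move_arm([
  [[-0.33,0,-0.4],[0,3,0]],
  [[-0.22,0,-0.27],[0,2,0]],
  [[0,0,0],[0,0,0]],
  [[0,0,0],[0,0,0]],
])

```text
time: 40.6
ee_pos: [548.5, 35.4, 113.0]
ee_rot: [-0.003, 0.997, 0.044, 0.069]
ft_force: [1.5, 0.1, -2.5]
opening: 13.1
gripper_force: 78.7
```

Run:
```python
from h import *
lip();blobs()
```

```text
t 40.6 lip u -20 v 41 z 40 tilt 8.0 az 5.0 open 13.1 [ 1.5  0.1 -2.5] [-0.04 -0.02  1.91  0.02  1.12  1.44]
  S83 area 60 px [322. 204.]  u 114 v 71
  S61 area 18 px [285. 206.]  u 11 v 99
  S82 area 31 px [288. 214.]  u 9 v 62
  S159 area 68 px [305. 238.]  u 26 v -38
```

>>> move_arm([
  [[-0.33,0,-0.4],[0,3,0]],
  [[0,0,0],[0,0,0]],
  [[0,0,0],[0,0,0]],
  [[0,0,0],[0,0,0]],
])

```text
time: 41.05
ee_pos: [544.5, 35.1, 116.1]
ee_rot: [-0.004, 0.994, 0.044, 0.095]
ft_force: [0.5, 0.1, -2.0]
opening: 13.1
gripper_force: 78.7
```

Run:
```python
from h import *
lip();blobs(); print(px("side",C0-20*U+42*V+[0,0,40]))
```

```text
t 41.0 lip u -20 v 42 z 40 tilt 11.0 az 5.1 open 13.1 [ 0.5  0.1 -2. ] [-0.05 -0.08  1.97  0.03  1.07  1.43]
  S85 area 58 px [322. 203.]  u 114 v 77
  S64 area 33 px [284. 206.]  u 9 v 101
  S83 area 29 px [287. 214.]  u 7 v 63
  S159 area 69 px [305. 238.]  u 27 v -38
[[278.66439547 214.53597988]]
```

>>> move_arm([
  [[-0.33,0,-0.4],[0,3,0]],
  [[0,0,0],[0,0,0]],
  [[0,0,0],[0,0,0]],
  [[0,0,0],[0,0,0]],
])

```text
time: 41.5
ee_pos: [540.4, 34.8, 119.5]
ee_rot: [-0.005, 0.992, 0.044, 0.121]
ft_force: [-0.1, 0.1, -2.2]
opening: 12.8
gripper_force: 78.7
```

Run:
```python
from h import *
lip();blobs()
```

```text
t 41.5 lip u -20 v 42 z 40 tilt 14.0 az 5.1 open 12.8 [-0.1  0.1 -2.2] [-0.05 -0.15  2.03  0.04  1.02  1.41]
  S86 area 62 px [321. 201.]  u 115 v 84
  S66 area 32 px [283. 206.]  u 8 v 101
  S82 area 28 px [285. 214.]  u 4 v 64
  S160 area 68 px [305. 238.]  u 26 v -38
```

>>> move_arm([
  [[-0.33,0,-0.4],[0,3,0]],
  [[0,0,0],[0,0,0]],
  [[0,0,0],[0,0,0]],
  [[0,0,0],[0,0,0]],
])

```text
time: 41.95
ee_pos: [536.3, 34.4, 122.7]
ee_rot: [-0.006, 0.988, 0.044, 0.147]
ft_force: [1.0, -0.1, -2.3]
opening: 12.9
gripper_force: 78.7
```

Run:
```python
from h import *
lip();blobs()
im=viewer.grab_frame("side"); cv2.imwrite("pics/s7.png",cv2.resize(im[150:280,240:400],None,fx=4.5,fy=4.5,interpolation=2))
```

```text
t 42.0 lip u -20 v 42 z 41 tilt 17.0 az 5.1 open 12.9 [ 1.  -0.1 -2.3] [-0.06 -0.21  2.08  0.05  0.98  1.4 ]
  S84 area 65 px [320. 200.]  u 114 v 91
  S69 area 40 px [282. 205.]  u 6 v 104
  S85 area 32 px [285. 214.]  u 4 v 65
  S123 area 11 px [300. 218.]  u 36 v 38
  S160 area 68 px [305. 238.]  u 26 v -38
```

View pics/s7.png

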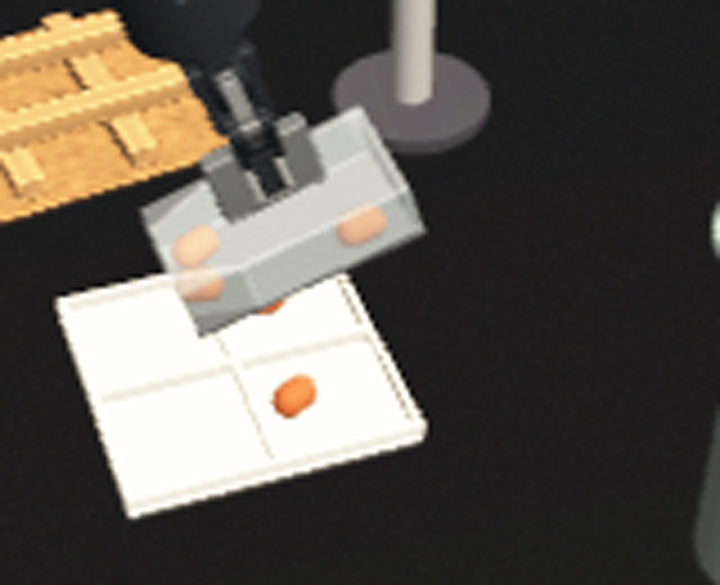

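>>> move_arm([
  [[-0.33,0,-0.4],[0,3,0]],
  [[0,0,0],[0,0,0]],
  [[0,0,0],[0,0,0]],
  [[0,0,0],[0,0,0]],
])

```text
time: 42.45
ee_pos: [532.0, 34.0, 125.6]
ee_rot: [-0.008, 0.984, 0.043, 0.173]
ft_force: [-0.1, 0.6, -2.4]
opening: 13.4
gripper_force: 78.7
```

Run:
```python
from h import *
lip();blobs()
```

```text
t 42.5 lip u -20 v 42 z 41 tilt 20.0 az 5.1 open 13.4 [-0.1  0.6 -2.4] [-0.07 -0.27  2.14  0.07  0.93  1.39]
  S86 area 63 px [319. 199.]  u 113 v 98
  S71 area 44 px [281. 206.]  u 3 v 102
  S81 area 37 px [285. 214.]  u 3 v 67
  S127 area 18 px [300. 218.]  u 37 v 40
  S160 area 69 px [305. 238.]  u 27 v -38
```

>>> move_arm([
  [[-0.33,0,-0.4],[0,3,0]],
  [[0,0,0],[0,0,0]],
  [[0,0,0],[0,0,0]],
])

```text
time: 42.8
ee_pos: [527.1, 33.6, 127.9]
ee_rot: [-0.009, 0.979, 0.043, 0.199]
ft_force: [0.1, 0.1, -3.5]
opening: 12.9
gripper_force: 78.7
```

Run:
```python
from h import *
lip();blobs()
```

```text
t 42.8 lip u -21 v 42 z 41 tilt 22.9 az 5.0 open 12.9 [ 0.1  0.1 -3.5] [-0.08 -0.34  2.2   0.08  0.89  1.37]
  S83 area 67 px [316. 197.]  u 107 v 105
  S73 area 53 px [281. 206.]  u 2 v 103
  S83 area 39 px [284. 214.]  u 1 v 68
  S141 area 24 px [299. 217.]  u 35 v 41
  S159 area 70 px [305. 238.]  u 27 v -38
```

>>> move_arm([
  [[0,0.6,0],[0,0,0]],
  [[0,-1.2,0],[0,0,0]],
  [[0,1.2,0],[0,0,0]],
  [[0,-0.6,0],[0,0,0]],
  [[0,0,0],[0,0,0]],
])

```text
time: 43.35
ee_pos: [527.3, 33.8, 127.9]
ee_rot: [-0.009, 0.979, 0.043, 0.199]
ft_force: [0.4, 1.2, -2.7]
opening: 13.0
gripper_force: 78.9
```

Run:
```python
from h import *
lip();blobs()
```

```text
t 43.4 lip u -20 v 42 z 41 tilt 23.0 az 5.0 open 13.0 [ 0.4  1.2 -2.7] [-0.08 -0.34  2.2   0.08  0.88  1.37]
  S77 area 36 px [305. 192.]  u 85 v 139
  S75 area 57 px [281. 206.]  u 2 v 101
  S75 area 31 px [284. 214.]  u 2 v 69
  S139 area 25 px [299. 217.]  u 35 v 41
  S160 area 69 px [305. 238.]  u 27 v -38
```

>>> move_arm([
  [[0.5,0,0.6],[0,-6,0]],
  [[-0.65,0,-0.8],[0,6,0]],
  [[0,0.9,0],[0,0,0]],
  [[0,-0.9,0],[0,0,0]],
  [[0,0,0],[0,0,0]],
])

```text
time: 43.9
ee_pos: [526.8, 33.8, 132.9]
ee_rot: [-0.009, 0.979, 0.043, 0.201]
ft_force: [0.0, 0.4, -1.5]
opening: 12.8
gripper_force: 78.9
```

Run:
```python
from h import *
lip();blobs()
```

```text
t 43.9 lip u -21 v 42 z 45 tilt 23.3 az 5.0 open 12.8 [ 0.   0.4 -1.5] [-0.08 -0.35  2.2   0.08  0.89  1.37]
  S74 area 34 px [281. 206.]  u 1 v 105
  S86 area 35 px [284. 213.]  u 2 v 73
  S160 area 68 px [269. 221.]  u -44 v 55
  S153 area 37 px [299. 217.]  u 35 v 43
  S160 area 69 px [305. 238.]  u 27 v -38
```

>>> move_arm([
  [[0.85,0,0.8],[0,-8.5,0]],
  [[0.85,0,0.8],[0,-8.5,0]],
  [[0.85,0,0.9],[0,-8.5,0]],
  [[0,0,0],[0,0,0]],
  [[0,0,0],[0,0,0]],
])

```text
time: 44.45
ee_pos: [556.5, 36.5, 112.6]
ee_rot: [0.001, 0.999, 0.044, -0.017]
ft_force: [0.2, -0.6, -2.2]
opening: 13.1
gripper_force: 79.0
```

Run:
```python
from h import *
lip();blobs()
```

```text
t 44.5 lip u -24 v 42 z 53 tilt -2.0 az 5.1 open 13.1 [ 0.2 -0.6 -2.2] [-0.02  0.15  1.72 -0.    1.3   1.46]
  S83 area 9 px [279. 206.]  u -4 v 104
  S84 area 31 px [287. 211.]  u 11 v 75
  S161 area 58 px [266. 220.]  u -53 v 61
  S159 area 67 px [305. 238.]  u 26 v -38
```

>>> move_arm([
  [[0,0.7,0],[0,0,0]],
  [[0,1.4,0],[0,0,0]],
  [[0,1.7,0],[0,0,0]],
  [[0,1.7,0],[0,0,0]],
  [[0,1.5,0],[0,0,0]],
  [[0,1.0,0],[0,0,0]],
  [[0,0.4,0],[0,0,0]],
  [[0,0,0.3],[0,0,0]],
])

```text
time: 45.3
ee_pos: [563.1, -48.2, 110.0]
ee_rot: [0.001, 0.999, 0.044, -0.017]
ft_force: [0.7, 0.5, -1.8]
opening: 13.1
gripper_force: 79.0
```

>>> move_arm([
  [[-0.33,0,0],[0,4,0]],
  [[-0.44,0,-0.2],[0,4,0]],
  [[-0.44,0,-0.3],[0,4,0]],
  [[-0.44,0,-0.5],[0,4,0]],
  [[0,0,0],[0,0,0]],
  [[0,0,0],[0,0,0]],
])

```text
time: 45.9
ee_pos: [544.9, -48.7, 118.5]
ee_rot: [-0.006, 0.992, 0.044, 0.121]
ft_force: [0.3, 0.2, -2.2]
opening: 12.8
gripper_force: 79.1
```

Run:
```python
from h import *
lip();blobs()
```

```text
t 45.9 lip u -23 v -42 z 39 tilt 13.9 az 5.1 open 12.8 [ 0.3  0.2 -2.2] [-0.23 -0.12  2.01  0.09  1.03  1.21]
  S162 area 59 px [266. 220.]  u -53 v 61
  S71 area 31 px [288. 229.]  u -5 v 5
  S61 area 9 px [294. 236.]  u 2 v -24
```

Tilt on in steps, with a shake.

>>> move_arm([
  [[-0.44,0,-0.53],[0,4,0]],
  [[-0.44,0,-0.53],[0,4,0]],
  [[0,0.8,0],[0,0,0]],
  [[0,-0.8,0],[0,0,0]],
  [[0,0,0],[0,0,0]],
  [[0,0,0],[0,0,0]],
])

```text
time: 46.55
ee_pos: [534.8, -49.9, 126.7]
ee_rot: [-0.009, 0.981, 0.044, 0.19]
ft_force: [-0.4, 0.5, -2.7]
opening: 13.3
gripper_force: 79.1
```

Run:
```python
from h import *
lip();blobs()
```

```text
t 46.5 lip u -22 v -42 z 40 tilt 22.0 az 5.1 open 13.3 [-0.4  0.5 -2.7] [-0.28 -0.28  2.16  0.17  0.92  1.13]
  S163 area 59 px [266. 220.]  u -53 v 61
  S73 area 76 px [288. 228.]  u -4 v 9
  S70 area 13 px [292. 237.]  u -4 v -23
  S91 area 10 px [306. 240.]  u 27 v -49
```

>>> move_arm([
  [[-0.44,0,-0.53],[0,4,0]],
  [[0.5,0,0.6],[0,-6,0]],
  [[-0.65,0,-0.8],[0,6,0]],
  [[0,0.9,0],[0,0,0]],
  [[0,-0.9,0],[0,0,0]],
  [[0,0,0],[0,0,0]],
  [[0,0,0],[0,0,0]],
])

```text
time: 47.3
ee_pos: [527.9, -51.0, 134.8]
ee_rot: [-0.009, 0.973, 0.043, 0.227]
ft_force: [-0.7, 0.3, -2.4]
opening: 12.8
gripper_force: 79.1
```

Run:
```python
from h import *
lip();blobs()
```

```text
t 47.3 lip u -22 v -43 z 45 tilt 26.3 az 5.1 open 12.8 [-0.7  0.3 -2.4] [-0.3  -0.38  2.24  0.22  0.87  1.07]
  S163 area 59 px [266. 220.]  u -53 v 61
  S77 area 77 px [287. 228.]  u -6 v 12
  S139 area 28 px [306. 240.]  u 27 v -45
  S167 area 76 px [280. 247.]  u -43 v -50
```

>>> move_arm([
  [[-0.44,0,-0.4],[0,4,0]],
  [[0.5,0,0.6],[0,-6,0]],
  [[-0.6,0,-0.7],[0,6,0]],
  [[0,0.9,0],[0,0,0]],
  [[0,-0.9,0],[0,0,0]],
  [[0,0,0],[0,0,0]],
  [[0,0,0],[0,0,0]],
])

```text
time: 48.05
ee_pos: [520.2, -51.4, 135.9]
ee_rot: [-0.011, 0.965, 0.043, 0.26]
ft_force: [0.3, 0.4, -1.0]
opening: 13.4
gripper_force: 79.1
```

Run:
```python
from h import *
lip();blobs()
```

```text
t 48.0 lip u -24 v -43 z 44 tilt 30.1 az 5.1 open 13.4 [ 0.3  0.4 -1. ] [-0.34 -0.47  2.32  0.28  0.83  1.  ]
  S162 area 59 px [266. 220.]  u -53 v 61
  S143 area 35 px [306. 239.]  u 27 v -44
  S162 area 66 px [269. 246.]  u -67 v -36
  S163 area 78 px [279. 253.]  u -50 v -66
```

>>> move_arm([
  [[0.7,0,0.3],[0,-7.5,0]],
  [[0.7,0,0.2],[0,-7.5,0]],
  [[0.7,0,0.2],[0,-7.5,0]],
  [[0.7,0,0],[0,-7.6,0]],
  [[0,0,-2],[0,0,0]],
  [[0,0,0],[0,0,0]],
  [[0,0,0],[0,0,0]],
])

```text
time: 48.8
ee_pos: [549.3, -48.9, 157.9]
ee_rot: [0.0, 0.999, 0.044, 0.001]
ft_force: [0.0, 0.2, -1.8]
opening: 13.0
gripper_force: 79.1
```

Run:
```python
from h import *
lip();blobs();print(readout.sense()["ee_rot"])
plan((553,-318.3,140,6),(553,-318.3,72,6))
```

```text
t 48.8 lip u -36 v -43 z 95 tilt 0.1 az 5.1 open 13.0 [ 0.   0.2 -1.8] [-0.18  0.06  1.73  0.    1.35  1.3 ]
  S160 area 58 px [266. 220.]  u -53 v 61
  S159 area 66 px [305. 238.]  u 26 v -38
  S160 area 64 px [269. 246.]  u -68 v -36
  S166 area 71 px [279. 253.]  u -51 v -67
[1.15731607e-04 9.99025495e-01 4.41333015e-02 5.45860716e-04]
turn -0.9  shift cm -2.38 26.83 1.78
turn 0.0  shift cm 0.00 0.00 6.80
```

>>> move_arm([
  [[-0.2,2.0,0],[0,0,-0.9]],
  [[-0.3,3.6,0],[0,0,0]],
  [[-0.34,3.9,0],[0,0,0]],
  [[-0.34,3.9,0],[0,0,0]],
  [[-0.34,3.9,0],[0,0,0]],
  [[-0.34,3.9,0.5],[0,0,0]],
  [[-0.32,3.5,0.6],[0,0,0]],
  [[-0.2,2.1,0.68],[0,0,0]],
])

```text
time: 49.65
ee_pos: [551.4, -320.9, 140.7]
ee_rot: [0.001, 0.999, 0.051, 0.001]
ft_force: [-0.4, 1.1, -2.1]
opening: 13.3
gripper_force: 79.1
```

>>> move_arm([
  [[0,0,0],[0,0,0]],
  [[0,0,0],[0,0,0]],
  [[0,0,0],[0,0,0]],
])

```text
time: 49.95
ee_pos: [552.2, -316.9, 140.1]
ee_rot: [0.0, 0.999, 0.052, -0.0]
ft_force: [0.1, 0.7, -2.3]
opening: 13.2
gripper_force: 79.1
```

Run:
```python
from h import *
print(readout.sense()["ee_rot"])
plan((553,-318.3,72,6)); blobs()
im=viewer.grab_frame("side"); t=viewer.grab_frame("top")
cv2.imwrite("pics/s8.png",np.hstack([cv2.resize(im[180:360,240:400],None,fx=2.5,fy=2.5),cv2.resize(t[160:340,240:380],None,fx=2.5,fy=2.5)]))
```

```text
[ 1.26146448e-04  9.98635636e-01  5.22185835e-02 -2.65543429e-04]
turn -0.0  shift cm 0.07 0.14 6.81
  S165 area 63 px [297. 216.]  u 33 v 48
  S163 area 59 px [266. 220.]  u -53 v 61
  S159 area 70 px [305. 238.]  u 27 v -38
  S163 area 66 px [269. 246.]  u -67 v -36
  S165 area 77 px [279. 253.]  u -50 v -66
```

View pics/s8.png

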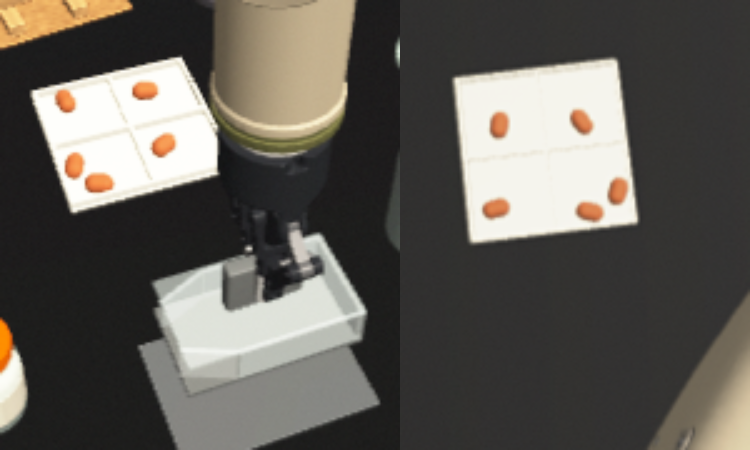

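>>> move_arm([
  [[0.07,0.14,2],[0,0,0]],
  [[0,0,2],[0,0,0]],
  [[0,0,1.5],[0,0,0]],
  [[0,0,0.8],[0,0,0]],
  [[0,0,0.4],[0,0,0]],
  [[0,0,0],[0,0,0]],
  [[0,0,0],[0,0,0]],
])

```text
time: 50.8
ee_pos: [553.4, -319.4, 73.1]
ee_rot: [0.0, 0.999, 0.052, -0.0]
ft_force: [0.3, -0.3, -1.9]
opening: 13.1
gripper_force: 79.2
```

Run:
```python
from h import *
s=readout.sense();print(s["ee_pos"],s["ft_force"],az(s))
c=np.array([(55,77),(217,60),(237,222),(70,242)])/2.5+[240,160]
T=w("top",c,15);print(T,T.mean(0)); print(w("top",np.array([(147,152)])/2.5+[240,160],15))
```

```text
[ 553.43395373 -319.44618373   73.11538177] [ 0.33359473 -0.29370461 -1.92393549] 5.96471595774362
[[ 584.17915003   81.82454091   15.        ]
 [ 597.53484859  -89.62183342   15.        ]
 [ 427.19486425 -104.5928884    15.        ]
 [ 411.44736723   67.28209874   15.        ]] [505.08905752 -11.27702054  15.        ]
[[501.9767611  -13.63842401  15.        ]]
```

>>> move_arm([
  [[0,0,0.15],[0,0,0]],
  [[0,0,0.1],[0,0,0]],
  [[0,0,0],[0,0,0]],
  [[0,0,0],[0,0,0]],
])

```text
time: 51.2
ee_pos: [553.4, -319.6, 70.7]
ee_rot: [0.0, 0.999, 0.052, -0.0]
ft_force: [-0.9, -2.2, 5.0]
opening: 12.9
gripper_force: 79.9
```

>>> move_arm([
  [[0,0,0],[0,0,0]],
  [[0,0,0],[0,0,0]],
  [[0,0,0],[0,0,0]],
  [[0,0,0],[0,0,0]],
], jaw=0.6)

```text
time: 51.6
ee_pos: [552.8, -319.0, 69.4]
ee_rot: [-0.0, 0.999, 0.052, -0.001]
ft_force: [0.3, -0.2, -0.2]
opening: 51.3
gripper_force: 0.0
```

>>> move_arm([
  [[0,0,-2],[0,0,0]],
  [[0,0,-4],[0,0,0]],
  [[0,0,-4.5],[0,0,0]],
  [[0,0,-4.5],[0,0,0]],
  [[0,0,-4.5],[0,0,-7]],
  [[0,0,-4],[0,0,-8.5]],
  [[0,0,-3],[0,0,-8.5]],
  [[0,0,-1.5],[0,0,-8.5]],
])

```text
time: 52.4
ee_pos: [554.2, -319.6, 354.2]
ee_rot: [0.002, 0.943, 0.332, 0.001]
ft_force: [0.6, -0.2, -0.5]
opening: 51.4
gripper_force: 0.0
```

>>> move_arm([
  [[0,0,0],[0,0,-8.5]],
  [[0,0,0],[0,0,-8.5]],
  [[0,0,0],[0,0,-8.5]],
  [[0,0,0],[0,0,-8.5]],
  [[0,0,0],[0,0,-8.5]],
  [[0,0,0],[0,0,-8.5]],
  [[0,0,0],[0,0,-8.5]],
  [[0,0,0],[0,0,-8.5]],
])

```text
time: 53.2
ee_pos: [553.4, -319.1, 349.4]
ee_rot: [-0.001, 0.596, 0.803, -0.0]
ft_force: [-0.2, -0.0, 0.1]
opening: 51.6
gripper_force: 0.0
```

>>> move_arm([
  [[0,0,0],[0,0,-8.5]],
  [[0,0,0],[0,0,-8.5]],
  [[0,0,0],[0,0,-8.5]],
  [[0,0,0],[0,0,-8.5]],
  [[0,0,0],[0,0,-8.5]],
  [[0,0,0],[0,0,-8.5]],
  [[0,0,0],[0,0,-8.5]],
  [[0,0,0],[0,0,-8.5]],
])

```text
time: 54.0
ee_pos: [553.4, -319.1, 349.5]
ee_rot: [-0.001, 0.045, 0.999, 0.0]
ft_force: [0.4, -0.1, -0.7]
opening: 51.3
gripper_force: 0.0
```

Run:
```python
from h import *
s=readout.sense();print(s["ee_pos"],s["joint_pos"],az(s),s["time"])
plan((681,217.4,340,181))
```

```text
[ 553.36241833 -319.07553733  349.47466162] [-6.02792524e-01  2.20972808e-01  1.20475140e+00 -9.13208246e-04
  1.71775786e+00 -2.08321791e+00] 174.81452218180394 54.0
turn -6.2  shift cm -13.70 53.42 0.95
```

>>> move_arm([
  [[0,0,0],[0,0,-6.2]],
  [[-1.14,4.4,0],[0,0,0]],
  [[-1.14,4.4,0],[0,0,0]],
  [[-1.14,4.4,0],[0,0,0]],
  [[-1.14,4.4,0],[0,0,0]],
  [[-1.14,4.4,0],[0,0,0]],
  [[-1.14,4.4,0],[0,0,0]],
  [[-1.14,4.4,0],[0,0,0]],
])

```text
time: 54.8
ee_pos: [629.8, -8.3, 349.6]
ee_rot: [-0.001, -0.006, 1.0, 0.0]
ft_force: [0.8, -0.1, -0.5]
opening: 51.5
gripper_force: 0.0
```

>>> move_arm([
  [[-1.14,4.4,0],[0,0,0]],
  [[-1.14,4.4,0],[0,0,0]],
  [[-1.14,4.4,0],[0,0,0]],
  [[-1.14,4.4,0],[0,0,0]],
  [[-1.14,4.4,0],[0,0,0]],
  [[0,0,0],[0,0,0]],
  [[0,0,0],[0,0,0]],
  [[0,0,0],[0,0,0]],
])

```text
time: 55.6
ee_pos: [684.1, 209.6, 349.5]
ee_rot: [-0.001, -0.005, 1.0, -0.0]
ft_force: [-0.1, 0.6, -0.9]
opening: 51.1
gripper_force: 0.0
```

Run:
```python
from h import *
s=readout.sense();print(s["ee_pos"],s["joint_pos"],az(s),s["time"])
plan((681,217.4,300,181))
im=viewer.grab_frame("wrist"); cv2.imwrite("pics/w9.png",im)
```

```text
[684.11534588 209.62798884 349.4798512 ] [ 2.25694080e-01  4.46695588e-01  9.30006104e-01  5.36612235e-05
  1.76678843e+00 -1.35607596e+00] -179.37067544931077 55.6
turn -0.4  shift cm 0.30 0.78 4.95
```

View pics/w9.png

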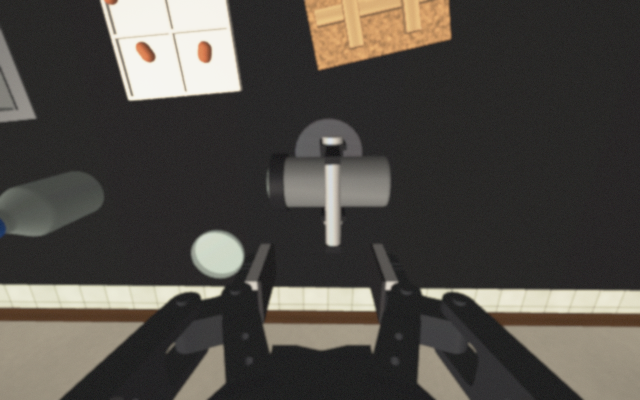

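Run:
```python
from h import *
np.set_printoptions(precision=1,suppress=True)
H=w("wrist",[(332,140),(333.5,244)],260);print("bar",H,H.mean(0),np.degrees(np.arctan2(*(H[1]-H[0])[1::-1])))
print("base",w("wrist",[(329,151)],10))
T=w("wrist",[(268,181),(390,181),(285,182)],[190,190,190]);print("tube",T)
```

```text
bar [[628.  216.7 260. ]
 [714.8 219.9 260. ]] [671.4 218.3 260. ] 2.1588128723523394
base [[676.3 222.   10. ]]
tube [[679.3 153.9 190. ]
 [677.9 280.7 190. ]
 [680.2 171.5 190. ]]
```

>>> move_arm([
  [[0.3,0.8,0],[0,0,-0.9]],
  [[0,0,2],[0,0,0]],
  [[0,0,2.5],[0,0,0]],
  [[0,0,2.5],[0,0,0]],
  [[0,0,1.5],[0,0,0]],
  [[0,0,0.6],[0,0,0]],
  [[0,0,0],[0,0,0]],
  [[0,0,0],[0,0,0]],
], force=30)

```text
time: 56.45
ee_pos: [681.4, 218.4, 260.2]
ee_rot: [0.0, -0.014, 1.0, 0.0]
ft_force: [1.2, -0.5, 0.3]
opening: 51.2
gripper_force: 0.0
```

Run:
```python
from h import *
plan((681,217.8,258,181.5))
```

```text
turn 0.1  shift cm 0.04 -0.06 0.22
```

>>> move_arm([
  [[0,0,0.2],[0,0,0]],
  [[0,0,0],[0,0,0]],
  [[0,0,0],[0,0,0]],
  [[0,0,0],[0,0,0]],
  [[0,0,0],[0,0,0]],
  [[0,0,0],[0,0,0]],
  [[0,0,0],[0,0,0]],
], jaw=0)

```text
time: 57.15
ee_pos: [681.1, 218.5, 257.3]
ee_rot: [-0.0, -0.014, 1.0, 0.0]
ft_force: [0.0, 0.9, 4.8]
opening: 10.9
gripper_force: 29.4
```

Run:
```python
from h import *
s=readout.sense();print(s["ee_pos"],s["opening"],az(s),s["moment"],s["ft_force"])
for c in [(680,218),(681,217.5)]:
    d=np.array([505.5,-10.5])-c;print(np.degrees(np.arctan2(d[1],d[0])),np.arctan2(185,np.hypot(*d)))
```

```text
[681.10224651 218.54719357 257.27879448] 10.938984933735249 -178.4293784540614 [ 0.09442769 -0.00623466 -0.01642223] [0.04032259 0.86850874 4.81650725]
-127.36810925845766 0.571759643520524
-127.5868042912507 0.5714248303874048
```

>>> move_arm([
  [[0,0,0],[0,0,5]],
  [[0,0,0],[0,0,7]],
  [[0,0,0],[0,0,7]],
  [[0,0,0],[0,0,7]],
  [[0,0,0],[0,0,7]],
  [[0,0,0],[0,0,6]],
  [[0,0,0],[0,0,0]],
  [[0,0,0],[0,0,0]],
])

```text
time: 57.95
ee_pos: [679.7, 218.8, 257.2]
ee_rot: [-0.002, 0.321, 0.947, -0.0]
ft_force: [-8.1, 0.4, 8.4]
opening: 10.9
gripper_force: 29.8
```

>>> move_arm([
  [[0,-0.5,0.02],[0,0,0]],
  [[0,-0.5,0.05],[0,0,0]],
  [[0,-0.49,0.09],[0,0,0]],
  [[0,-0.49,0.12],[0,0,0]],
  [[0,-0.47,0.16],[0,0,0]],
  [[0,-0.47,0.19],[0,0,0]],
  [[0,-0.44,0.22],[0,0,0]],
  [[0,-0.43,0.26],[0,0,0]],
])

```text
time: 58.75
ee_pos: [657.9, 190.0, 246.2]
ee_rot: [-0.001, 0.32, 0.947, 0.001]
ft_force: [-0.9, 4.3, 7.6]
opening: 11.0
gripper_force: 30.6
```

>>> move_arm([
  [[0,0,0],[0,0,0]],
  [[0,0,0],[0,0,0]],
  [[0,0,0],[0,0,0]],
])

```text
time: 59.05
ee_pos: [657.5, 189.3, 245.7]
ee_rot: [-0.001, 0.321, 0.947, 0.0]
ft_force: [-3.3, 5.6, 4.9]
opening: 11.2
gripper_force: 30.2
```

Run:
```python
from h import *
s=readout.sense();print(s["ee_pos"],s["opening"],az(s),s["moment"],s["ft_force"],s["joint_pos"])
p=s["ee_pos"]+[0,0,2]-[680,218,190];a=np.radians(az(s)-90+180);f=p[0]*np.cos(a)+p[1]*np.sin(a);print("fwd",f,"up",p[2],"tilt",np.arctan2(f,p[2]))
```

```text
[657.50066528 189.31797057 245.74632366] 11.19143312704126 142.61062849192544 [0.98273739 0.20149776 0.00428114] [-3.27941062  5.61113447  4.86670958] [ 0.20454167  0.36106506  1.22466205  0.00178565  1.55748254 -0.7137123 ]
fwd 36.45089118225865 up 57.74632365762028 tilt 0.5630628053855398
```

>>> move_arm([
  [[0,0,0],[0,0,0]],
  [[0,0,0],[0,0,0]],
  [[0,0,0],[0,0,0]],
  [[0,0,0],[0,0,0]],
], jaw=0.5)

```text
time: 59.45
ee_pos: [657.7, 188.0, 244.9]
ee_rot: [-0.001, 0.321, 0.947, -0.001]
ft_force: [0.9, -0.7, 1.1]
opening: 42.6
gripper_force: 0.0
```

>>> move_arm([
  [[0,0,-1.5],[0,0,0]],
  [[0,0,-3],[0,0,0]],
  [[0,0,-4],[0,0,0]],
  [[0,4,-2],[0,0,0]],
  [[0,4.5,0],[0,0,0]],
  [[0,4,0],[0,0,0]],
  [[0,0,0],[0,0,0]],
  [[0,0,0],[0,0,0]],
])

```text
time: 60.25
ee_pos: [734.1, 288.2, 347.8]
ee_rot: [-0.002, 0.32, 0.947, -0.001]
ft_force: [-0.2, -1.1, -0.9]
opening: 42.3
gripper_force: 0.0
```

Run:
```python
from h import *
s=readout.sense();print(s["ee_pos"],s["time"],s["ft_force"])
w_=viewer.grab_frame("wrist");im=viewer.grab_frame("side"); t=viewer.grab_frame("top")
for n,i in [("w",w_),("s",im),("t",t)]: cv2.imwrite(f"pics/{n}10.png",i)
a=cv2.resize(im[70:190,290:390],None,fx=4,fy=4,interpolation=2)
b=cv2.resize(t[80:200,140:240],None,fx=4,fy=4,interpolation=2)
cv2.imwrite("pics/f.png",np.hstack([a,b]))
```

```text
[734.09210756 288.23250911 347.83754523] 60.25 [-0.23200408 -1.14657227 -0.93576984]
```

View pics/f.png

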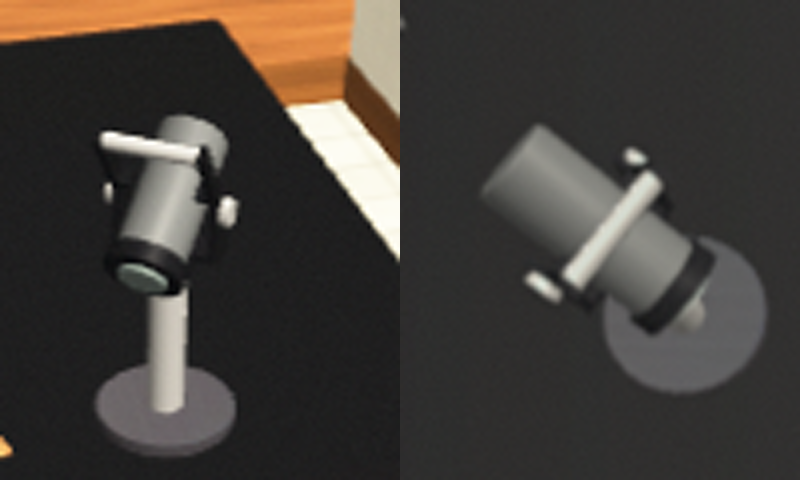

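Run:
```python
from h import *
np.set_printoptions(precision=1,suppress=True)
S=lambda p:np.array(p)/4+[290,70]; T=lambda p:np.array(p)/4+[140,80]
k=[tri("top",T(a),"side",S(b)) for a,b in[((143,286),(108,192)),((235,157),(227,211)),((172,276),(105,140)),((252,183),(200,156))]]
print(np.array(k)); pv=(k[0]+k[1])/2; bar=(k[2]+k[3])/2; print("pivot",pv,"bar",bar,bar-pv)
ax=k[1]-k[0]; ab=k[3]-k[2]
for v in(ax,ab): print("look az",np.degrees(np.arctan2(v[1],v[0]))-180+0 , np.linalg.norm(v), np.degrees(np.arctan2(-v[0],v[1])))
d=bar-pv; print("tilt",np.arctan2(np.hypot(d[0],d[1]),d[2]))
for c in(pv,[680,218,190]):
    e=np.array([505.5,-10.5,6])-c; print("want az",np.degrees(np.arctan2(e[1],e[0])),"tilt",np.arctan2(-e[2],np.hypot(e[0],e[1])))
blobs()
q=px("side",C0+[0,0,0]);
```

```text
[[643.2 246.6 188.5]
 [716.5 197.1 189.5]
 [630.3 208.5 249.2]
 [682.1 168.2 249.6]]
pivot [679.9 221.9 189. ] bar [656.2 188.3 249.4] [-23.6 -33.5  60.4]
look az -214.03947253848733 88.49688346251864 -124.03947253848735
look az -217.82806866297898 65.62273468283188 -127.82806866297899
tilt 0.596643972115284
want az -126.88246745617872 tilt 0.5621599697526743
want az -127.36810925845766 tilt 0.5692960263085041
  S164 area 60 px [297. 216.]  u 33 v 48
  S160 area 58 px [266. 220.]  u -53 v 61
  S158 area 67 px [305. 238.]  u 26 v -38
  S159 area 66 px [269. 246.]  u -67 v -36
  S166 area 71 px [279. 253.]  u -51 v -67
```

Run:
```python
from h import *
np.set_printoptions(precision=1,suppress=True)
for f in("top0","t10"):
    g=cv2.cvtColor(cv2.imread(f"pics/{f}.png"),cv2.COLOR_BGR2GRAY)[150:255,375:460]
    out=[]
    for th in(115,150):
        m=(g>th).astype(np.uint8); n,l,s,c=cv2.connectedComponentsWithStats(m); i=1+s[1:,4].argmax()
        P=np.argwhere(l==i)[:,::-1].astype(np.float32)+[375,150]
        Wd=w("top",P,30)[:,:2].astype(np.float32); r=cv2.minAreaRect(Wd); out.append((th,len(P),np.round(r[0],0),np.round(r[1],0),round(r[2],1)))
    print(f,out)
```

```text
top0 [(115, 2728, array([ 543., -311.]), array([173., 116.]), 6.2), (150, 1774, array([ 537., -316.]), array([151.,  94.]), 14.0)]
t10 [(115, 2688, array([ 547., -311.]), array([166., 116.]), 6.1), (150, 1779, array([ 548., -323.]), array([160.,  92.]), 5.6)]
```

```bash
python3 -c "
from bench import job
print(job.finish_job())"
```

```text
the job is handed in; nothing more can be done
None
```

I handed the job in at about 60 s of robot time. The slats are stacked crosswise on the pad and all 5 pellets lie in cells with none empty. The shaker is empty and upright on its mat, and the camera head points to within about 2° of the cells' middle, as measured from the pictures.

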